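Clear the T-foot pull bars out of the slotted guard into the caddy

ROBOT

A 6-joint arm with a two-finger parallel gripper is mounted at the origin on a cart in front of the work surface, level with it; the furniture and walls round the work are solid. World frame = base frame: x ahead of the robot, y to its left, z up, the work surface at z = 0. Lengths are in mm, angles in degrees, forces in N, time in s.
With the tool pointing down it reaches from about 300 to 850 mm from the base axis. Payload 4.2 kg.
Tool frame: the origin (TCP) lies midway between the tips of the shut fingers; the grasp point (between the pads) lies 19 mm behind it; y points along the fingers, z is the direction in which the jaws open and shut, and the axes are right-handed (so a half turn about y gives the same grasp; the last joint's range is limited). The gripper opens to 91 mm and grips with 3 to 60 N. Pads are 32 mm wide; open, the fingers measure 118 mm over their backs; the gripper's body (76 mm by 178 mm) begins 60 mm behind the grasp point.
Start: joints at [-70.76, 18.312, 89.639, -0, 72.044, -1.146], TCP at [200.3, -539.002, 213.976] pointing down, gripper open.
Joint ranges: [-177.97, 177.97], [-48.28, 115.42], [12.27, 149.76], [-77.06, 257.06], [2.81, 150.46], [-146.56, 146.56]. Speed limits (degrees/s): [147.25, 147.25, 180, 180, 180, 180].

INTERFACE

Orientations are given as [roll, pitch, yaw] about the fixed x, y, z axes, in that order (R = Rz(yaw) Ry(pitch) Rx(roll)).
In Python, from workcell import env gives the robot as it stands.
- The arm moves only by the shell command python3 -m handwheel 'ROWS' [FORCE]. ROWS is JSON, a list of rows, each a list of 3 entries, a list of its own where there are three numbers: the opening, from 0 (shut) to 1 (fully open), then the shift along the tool's x, y, z in mm, then the turn, a rotation vector about the tool's x, y, z in degrees. A call has exactly 10 rows; each row shifts and turns the commanded pose from where the row before left it, along the tool's axes as they then stand; what a row does not reach is not made up. A row lasts 1/12 s, in which the tool goes at most 41.7 mm and 7.16 degrees, less where a joint would pass 70% of its speed; a pose out of reach is approached as far as the arm can. A call is refused whole if a number of a shift passes 41.7 or a number of a turn 7.16, either way. A call with a gripper value outside its range is refused whole. The fingers move at their own pace and stop on an object; FORCE is the grip in N (left out, the last holds). Time passes only in rows, so rows that do not move let the fingers close, or fill a call up. It gives the time, the measured TCP pose, the force and the opening at its end, in the units of the state.
- env.state(): the state, without advancing time (a new reading comes with each control period).
- env.grab_frame(name): name is "scene" or "top"; returns the picture (420x560x3 uint8, red, green, blue); there is no depth.
- env.camera_info(name): a dict with "fx", "fy", "cx", "cy" (pixels), "camera_from_world" (4x4, takes a point from world to camera coordinates). Camera axes: x right, y down, z forward; pixel columns grow to the right and rows downward; lengths in mm; the calibration is good to about 2 mm. A picture is of the moment at which its call begins. camera_info takes no time and is no camera call.
- env.job_done(): hands the job in, once; it reports no verdict.
Trained networks look in the newest picture that a camera, given by its name, has taken for a name from the list of things; names that differ only in an ending like _2 or _b are one class to them, and where a whole thing is asked for, a point or a joint stands for the part that bears it (a point fixed in the world has none). Each returns a list of dicts, best first, with "p" (0 to 1); they miss things now and then, are a little off and sometimes report something else, mostly with a low value. They report only what shows in the picture. A call takes as long as a camera call.
- env.masks_of(camera, label): "region" (420x560 bool, what is visible of it) and "location" ([column, row] in pixels, amid what is visible of it).
The state is a dict: "time_s": time; "qpos": joint angles; "qvel": joint speeds; "effort": joint torques, N m; "ee_pos": TCP position; "ee_rot": TCP orientation; "force": force on the tool from outside, world axes, zero at the start; "torque": the same for the moment, N m; "gripper_width": finger opening in mm.
Only numpy, scipy, OpenCV 4.12 (cv2) and the standard library are available. Lean on these libraries where they do the work, as an engineer would, in place of code of your own. Each camera call takes 0.05 s, during which the arm holds its last target.

TASK

Clear the slotted guard for the next pull test. First lift the carrying caddy by its handle off its stand and set it down level on the rubber mat, lined up with the mat and wholly on it; there load it with every T-foot pull bar from the guard, turning each one until its foot lines up with its slot and drawing it straight up. When all the bars are in, put the loaded caddy back level on its stand, and leave the caliper and the tape roll alone.

Things in the scene. Friction and masses are not known exactly. Their poses are not given: they have to be found in the camera images.
- guard: Fixed guard: grey base plate 104 x 268 mm, 8 mm thick, and an aluminium cover of the same outline on four corner posts, underside at 74 mm, top at 80 mm (corner screw heads 4 mm more), sides open. Origin: centre of its underside; x along the slots (away from the robot), y along the row of slots, z up. Three slots 74 mm (x) by 28 mm (y) at y = -85, 0, +85 mm.
- guard_slot0 (a point): Centre of the slot at y = -85 mm of the guard, at the cover's top face; axes as the guard's.
- guard_slot1 (a point): Centre of the slot at y = 0 mm of the guard, at the cover's top face; axes as the guard's.
- guard_slot2 (a point): Centre of the slot at y = 85 mm of the guard, at the cover's top face; axes as the guard's.
- bar0_center (a point): T-foot pull bar 0 (may be absent), steel, 132 mm tall, 150 g; this point is on its axis half-way up, 66 mm above its underside. Own z up the bar, own y along the foot. From below: foot 62 mm (y) x 20 mm (x) x 14 mm high; round shank 14 mm thick up to 78 mm; dark grip block 28 mm (y) x 18 mm (x) from 78 to 132 mm.
- bar0_foot (a point): Centre of the foot of bar 0, 7 mm above its underside, same axes as the bar. At the start the bar stands on the base plate of the guard, the foot under the cover and across a slot (up to 0.45 rad off square), the grip block above the cover; at most 10 mm off the centre of the slot along it and 2 mm across.
- bar1_center (a point): T-foot pull bar 1 (may be absent), steel, 132 mm tall, 150 g; this point is on its axis half-way up, 66 mm above its underside. Own z up the bar, own y along the foot. From below: foot 62 mm (y) x 20 mm (x) x 14 mm high; round shank 14 mm thick up to 78 mm; dark grip block 28 mm (y) x 18 mm (x) from 78 to 132 mm.
- bar1_foot (a point): Centre of the foot of bar 1, 7 mm above its underside, same axes as the bar. At the start the bar stands on the base plate of the guard, the foot under the cover and across a slot (up to 0.45 rad off square), the grip block above the cover; at most 10 mm off the centre of the slot along it and 2 mm across.
- bar2_center (a point): T-foot pull bar 2 (may be absent), steel, 132 mm tall, 150 g; this point is on its axis half-way up, 66 mm above its underside. Own z up the bar, own y along the foot. From below: foot 62 mm (y) x 20 mm (x) x 14 mm high; round shank 14 mm thick up to 78 mm; dark grip block 28 mm (y) x 18 mm (x) from 78 to 132 mm.
- bar2_foot (a point): Centre of the foot of bar 2, 7 mm above its underside, same axes as the bar. At the start the bar stands on the base plate of the guard, the foot under the cover and across a slot (up to 0.45 rad off square), the grip block above the cover; at most 10 mm off the centre of the slot along it and 2 mm across.
- stand_top (a point): Centre of the top board of the fixed stand (145 mm x by 200 mm y, flat plywood board on four legs, top 90 mm above the bench). The caddy starts on it.
- mat_top (a point): Centre of the top face of the fixed black rubber mat on the bench, 170 mm (x) by 220 mm (y), 3 mm thick.
- caddy_floor (a point): Centre of the inner floor of the carrying caddy, 5 mm above its underside; x across, y along, z up. Open grey plastic box 140 mm (x) x 180 mm (y), walls 5 mm thick, 60 mm high, inside 130 x 170 mm, about 350 g. Plates 24 mm wide rise at the middle of both short walls to 122 mm and carry the handle.
- caddy_handle (a point): Centre of the caddy's wooden handle bar, 113 mm above its inner floor (118 mm above its underside): 14 mm wide (x), 18 mm high, running along y right over the middle of the caddy between the end plates, so that there is an open bay 58 mm wide on either side of it, seen from above.
- caliper: Digital caliper, 74 x 237 x 16 mm, lying on the bench at the right; bystander. Origin at the centre of its underside.
- tape_roll: Roll of tape, 98 mm across, 18 mm high, lying flat at the far left; bystander. Origin at the centre of its underside.

How it is judged (in metres and radians):
On the way, in this order (a step that is already met when the one before it is completed fails the run):
1. the caddy stands level on the mat, let go (x of caddy_floor in the frame of mat_top between -0.035 and 0.035 m and y of caddy_floor in the frame of mat_top between -0.04 and 0.04 m and z of caddy_floor in the frame of mat_top below 0.01 m and angle between caddy_floor's own z axis and vertical below 0.06 rad and angle between the y axis of caddy_floor and the y axis of mat_top, either way round below 0.3 rad and contact force between the fingers and caddy below 0.2 N), for 0.2 s.
2. every bar is in the caddy while it stands on the mat, let go (all of step 1 and x of bar0_center in the frame of caddy_floor between -0.066 and 0.066 m and y of bar0_center in the frame of caddy_floor between -0.086 and 0.086 m and z of each of bar0_center, bar1_center, bar2_center in the frame of caddy_floor below 0.08 m and x of bar0_foot in the frame of caddy_floor between -0.066 and 0.066 m and y of bar0_foot in the frame of caddy_floor between -0.086 and 0.086 m and linear speed of each of bar0, bar1, bar2 below 0.03 m/s and x of bar1_center in the frame of caddy_floor between -0.066 and 0.066 m and y of bar1_center in the frame of caddy_floor between -0.086 and 0.086 m and x of bar1_foot in the frame of caddy_floor between -0.066 and 0.066 m and y of bar1_foot in the frame of caddy_floor between -0.086 and 0.086 m and x of bar2_center in the frame of caddy_floor between -0.066 and 0.066 m and y of bar2_center in the frame of caddy_floor between -0.086 and 0.086 m and x of bar2_foot in the frame of caddy_floor between -0.066 and 0.066 m and y of bar2_foot in the frame of caddy_floor between -0.086 and 0.086 m), for 0.2 s.
At the end, for the whole second after the job is handed in: The caddy stands level on its stand again (within 60 mm across and 80 mm along of the middle of the top board), let go; the centre and the foot of every pull bar present are within the walls of the caddy, the centre less than 80 mm above its inner floor, everything at rest (x of caddy_floor in the frame of stand_top between -0.06 and 0.06 m and y of caddy_floor in the frame of stand_top between -0.08 and 0.08 m and z of caddy_floor in the frame of stand_top between 0 and 0.01 m and angle between caddy_floor's own z axis and vertical below 0.06 rad and contact force between the fingers and caddy below 0.2 N and linear speed of each of caddy, bar0, bar1, bar2 below 0.03 m/s and x of bar0_center in the frame of caddy_floor between -0.066 and 0.066 m and y of bar0_center in the frame of caddy_floor between -0.086 and 0.086 m and z of each of bar0_center, bar1_center, bar2_center in the frame of caddy_floor below 0.08 m and x of bar0_foot in the frame of caddy_floor between -0.066 and 0.066 m and y of bar0_foot in the frame of caddy_floor between -0.086 and 0.086 m and x of bar1_center in the frame of caddy_floor between -0.066 and 0.066 m and y of bar1_center in the frame of caddy_floor between -0.086 and 0.086 m and x of bar1_foot in the frame of caddy_floor between -0.066 and 0.066 m and y of bar1_foot in the frame of caddy_floor between -0.086 and 0.086 m and x of bar2_center in the frame of caddy_floor between -0.066 and 0.066 m and y of bar2_center in the frame of caddy_floor between -0.086 and 0.086 m and x of bar2_foot in the frame of caddy_floor between -0.066 and 0.066 m and y of bar2_foot in the frame of caddy_floor between -0.086 and 0.086 m); the robot touches nothing.
It fails at once if the caliper is disturbed by more than 30 mm (distance of caliper from where it was at the start of the episode above 0.03 m).
It fails at once if the tape roll is disturbed by more than 30 mm (distance of tape_roll from where it was at the start of the episode above 0.03 m).
Of bar0, bar1, bar2 only 2 to 3 are there at a start; the rules pass over those that are not, and their reading is None.
At some moment in a run one of caddy may be knocked a few centimetres aside while the robot is not near it.
Once in a run the grip may slacken for a moment while it holds something.
It also fails if it takes over 200 s, if anything falls off the work surface, if the arm or the gripper's body presses on something with over 40 N, if the wrist force passes 120 N, or if a joint passes its speed limit or range.

## Working session

There is one attempt and no reset: what is moved stays moved. The work goes in short steps, Python scripts to look and compute and a shell command to move; the robot and the scene stay as the last step left them, time stands still between calls to the robot, and variables do not carry over. Pictures are saved under pics/ and viewed, and the job is handed in when it is done.

```bash
mkdir -p pics; ls; python3 - <<'E'
from workcell import env
import cv2, numpy as np
np.set_printoptions(suppress=True, precision=3)
s=env.state(); print({k:np.round(v,2) for k,v in s.items()})
for n in ("scene","top"):
    im=env.grab_frame(n); cv2.imwrite(f"pics/{n}0.png",im[:,:,::-1]); c=env.camera_info(n); print(n,c)
E
```

```text
pics
{'time_s': np.float64(0.0), 'qpos': array([-70.76,  18.35,  89.71,  -0.  ,  72.04,  -1.15]), 'qvel': array([ 0.04, -0.06, -0.03,  0.06, -0.03,  0.1 ]), 'effort': array([ -0.  , -41.25, -23.2 ,   0.07,   0.05,  -0.  ]), 'ee_pos': array([ 200.1 , -538.5 ,  213.12]), 'ee_rot': array([ -90.1 ,    0.  , -159.61]), 'force': array([ 0.13, -0.75,  0.11]), 'torque': array([0.02, 0.01, 0.01]), 'gripper_width': np.float64(90.95)}
scene {'fx': 529.0121997862806, 'fy': 529.0121997862806, 'cx': 279.079886266894, 'cy': 206.15075188821763, 'camera_from_world': array([[   0.753,   -0.658,   -0.002, -370.088],
       [  -0.454,   -0.516,   -0.726,  386.622],
       [   0.477,    0.548,   -0.687, 1151.762],
       [   0.   ,    0.   ,    0.   ,    1.   ]])}
top {'fx': 486.25074547510764, 'fy': 486.25074547510764, 'cx': 285.0999066341607, 'cy': 212.70204335522584, 'camera_from_world': array([[   0.014,   -1.   ,    0.001,   50.561],
       [  -0.984,   -0.014,   -0.176,  559.287],
       [   0.176,    0.001,   -0.984, 1510.861],
       [   0.   ,    0.   ,    0.   ,    1.   ]])}
```

View pics/scene0.png

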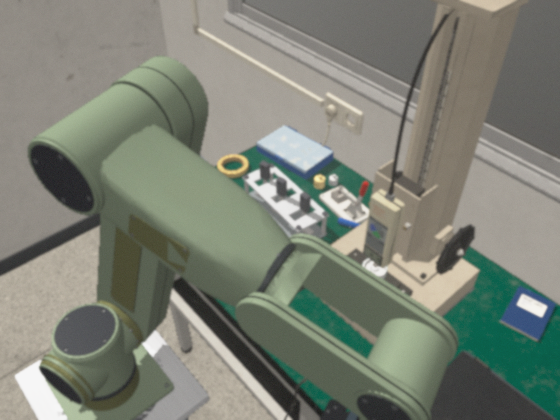

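View pics/top0.png

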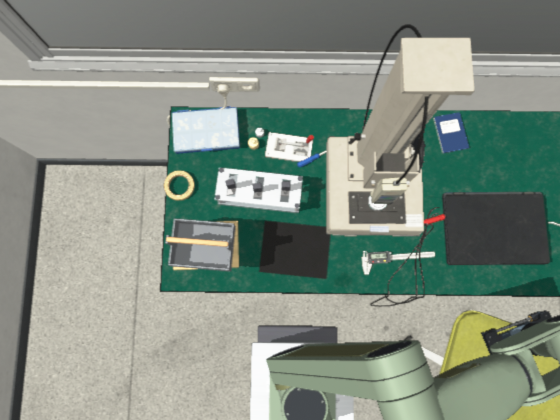

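The scene camera is mostly blocked by the arm. The top view shows the caddy at (203,245) on its stand, the mat at (295,250), the guard at (258,190) with three bars, the tape roll at (180,186), the caliper at (395,258) and the machine at (375,190).

```bash
cat > h.py <<'E'
from workcell import env
import cv2, numpy as np, sys
np.set_printoptions(suppress=True, precision=1)
def ray(cam,uv,z):
    c=env.camera_info(cam); T=np.array(c["camera_from_world"]); R=T[:3,:3]; t=T[:3,3]
    o=-R.T@t; d=R.T@np.array([(uv[0]-c["cx"])/c["fx"],(uv[1]-c["cy"])/c["fy"],1.])
    return o+d*(z-o[2])/d[2]
def proj(cam,p):
    c=env.camera_info(cam); T=np.array(c["camera_from_world"]); q=T[:3,:3]@np.array(p,float)+T[:3,3]
    return np.array([c["fx"]*q[0]/q[2]+c["cx"],c["fy"]*q[1]/q[2]+c["cy"]])
def quad(cam,mask,z):
    "min area rect of a mask, warped onto plane z"
    cs,_=cv2.findContours(mask.astype(np.uint8),cv2.RETR_EXTERNAL,cv2.CHAIN_APPROX_NONE)
    c=max(cs,key=cv2.contourArea)[:,0,:]
    P=np.array([ray(cam,p,z)[:2] for p in c],np.float32)
    return cv2.minAreaRect(P)
def snap(cam,name,box=None,k=3):
    im=env.grab_frame(cam)
    if box: im=im[box[1]:box[3],box[0]:box[2]]
    im=cv2.resize(im,None,fx=k,fy=k,interpolation=cv2.INTER_CUBIC) if k!=1 else im
    cv2.imwrite(f"pics/{name}.png",im[:,:,::-1])
def st():
    s=env.state(); print("t",np.round(s["time_s"],2),"pos",s["ee_pos"],"rot",s["ee_rot"],"q",s["qpos"],"F",s["force"],"w",round(float(s["gripper_width"]),1))
E
python3 - <<'E'
from h import *
snap("top","crop0",(155,95,345,305),4*0.7)
im=env.grab_frame("top")
for l,z in [("guard",80),("mat_top",3),("stand_top",90),("caddy_floor",60),("caddy_handle",90+127),("caliper",10),("tape_roll",18),("bar0_center",132),("bar1_center",132),("bar2_center",132)]:
    for r in env.masks_of("top",l)[:4]:
        m=np.array(r["region"]); 
        if m.sum()<5: print(l,r["p"],"small");continue
        q=quad("top",m,z); print(l,round(r["p"],2),"loc",r["location"],"rect@z",z,np.round(q[0],0),np.round(q[1],0),round(q[2],1))
E
```

```text
guard 0.87 loc [261.0, 188.3] rect@z 80 [626. 144.] [269. 121.] 84.9
mat_top 0.68 loc [291.3, 248.3] rect@z 3 [449.  23.] [220. 172.] 84.8
mat_top 0.25 loc [261.5, 188.9] rect@z 3 [644. 149.] [282. 124.] 84.3
stand_top 0.69 loc [235.0, 249.2] rect@z 90 [440. 210.] [114.  15.] 1.8
stand_top 0.32 loc [263.9, 190.1] rect@z 90 [624. 143.] [267. 117.] 84.4
stand_top 0.25 loc [384.7, 256.1] rect@z 90 [ 424. -289.] [ 56. 223.] 14.4
caddy_floor 0.75 loc [201.0, 241.4] rect@z 60 [453. 326.] [215. 152.] 86.0
caddy_handle 0.86 loc [204.3, 242.5] rect@z 217 [434. 297.] [195. 139.] 86.0
caliper 0.95 loc [381.8, 257.0] rect@z 10 [ 430. -276.] [ 67. 181.] 19.7
tape_roll 0.62 loc [168.6, 182.5] rect@z 18 [653. 412.] [95. 97.] 0.8
bar0_center 0.54 loc [288.0, 190.1] rect@z 132 [621.  58.] [44. 28.] 0.7
bar0_center 0.31 loc [203.5, 242.4] rect@z 132 [446. 312.] [208. 150.] 85.7
bar1_center 0.61 loc [259.2, 192.4] rect@z 132 [613. 144.] [44. 28.] 1.3
bar2_center 0.51 loc [232.3, 186.8] rect@z 132 [623. 225.] [41. 25.] 2.0
```

View pics/crop0.png

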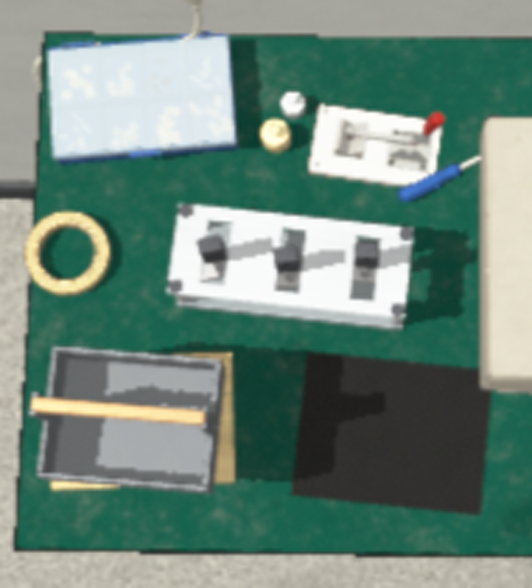

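```bash
python3 - <<'E'
from h import *
f=lambda p,z: ray("top",(p[0]/2.8+155-.5+.18,p[1]/2.8+95-.5+.18),z)
for n,z,ps in [("mat",3,[(307,352),(490,370),(482,513),(293,494)]),("rim",150,[(56,347),(223,361),(214,491),(38,473)]),("handle",217,[(31,397),(204,408),(204,424),(31,413)]),("guard",80,[(179,204),(413,228),(404,319),(167,296)]),("machinebase?",60,[(483,118),(481,388)]),
  ("grip",132,[(212,245),(288,258),(368,250)]),("slots",80,[(216,252),(292,260),(365,268)]), ("stand",90,[(233,352),(235,482),(52,488)])]:
    P=np.array([f(p,z) for p in ps])[:,:2]; print(n,P.tolist() and np.round(P).tolist(),"mean",P.mean(0), "ang",np.degrees(np.arctan2(*(P[0]-P[1])[:2])) if len(P)>1 else "")
E
```

```text
mat [[540.0, 126.0], [522.0, -89.0], [355.0, -79.0], [374.0, 139.0]] mean [447.6  24.3] ang 4.895022499341772
rim [[518.0, 388.0], [505.0, 209.0], [367.0, 214.0], [384.0, 400.0]] mean [443.6 303. ] ang 4.0508571934377375
handle [[456.0, 395.0], [447.0, 220.0], [431.0, 219.0], [439.0, 394.0]] mean [443.  307.2] ang 2.866488500241201
guard [[697.0, 273.0], [672.0, 5.0], [567.0, 15.0], [590.0, 282.0]] mean [631.4 143.8] ang 5.233490219263748
machinebase? [[811.0, -76.0], [492.0, -74.0]] mean [651.9 -74.9] ang 90.50082939297889
grip [[637.0, 227.0], [623.0, 144.0], [633.0, 56.0]] mean [631.1 142.5] ang 9.137563987211044
slots [[641.0, 229.0], [633.0, 142.0], [625.0, 59.0]] mean [633.1 143.4] ang 5.357553933565325
stand [[525.0, 205.0], [381.0, 198.0], [372.0, 398.0]] mean [425.9 267.1] ang 87.37364231256895
```

```bash
cat > plan.py <<'E'
# usage: plan.py x y z yaw [nrows] : constant tool-frame row taking the measured pose to the target (tool down); nan = keep
import sys
from h import *
from scipy.spatial.transform import Rotation as Rn
a=[float(v) for v in sys.argv[1:]]
s=env.state(); p=np.array(s["ee_pos"]); R=Rn.from_euler("xyz",s["ee_rot"],degrees=True)
yaw0=s["ee_rot"][2]
t=np.array([p[i] if np.isnan(a[i]) else a[i] for i in range(3)]); yaw=yaw0 if np.isnan(a[3]) else a[3]
Rt=Rn.from_euler("xyz",[-90,0,yaw],degrees=True)
rv=(R.inv()*Rt).as_rotvec(degrees=True)
D=t-p
n=int(a[4]) if len(a)>4 else int(np.ceil(max(np.linalg.norm(D)/38,np.linalg.norm(rv)/6.9,1)))
S=sum((R*Rn.from_rotvec(rv*k/n,degrees=True)).as_matrix() for k in range(n))
sh=np.linalg.solve(S,D)
print("from",p,"yaw",round(yaw0,2),"to",t,round(yaw,2)); print(n,"rows shift",np.round(sh,2),"turn",np.round(rv/n,2), "total in tool axes", R.inv().apply(D), "turn",rv)
E
python3 plan.py nan nan 284 -93 10
```

```text
from [ 200.3 -539.   214. ] yaw -159.61 to [ 200.3 -539.   284. ] -93.0
10 rows shift [ 0. -7.  0.] turn [-0.  -6.7  0. ] total in tool axes [ -0. -70.   0.] turn [ -0.  -66.6   0. ]
```

```bash
python3 -m handwheel '[[1,[0,-7,0],[0,-6.66,0]],[1,[0,-7,0],[0,-6.66,0]],[1,[0,-7,0],[0,-6.66,0]],[1,[0,-7,0],[0,-6.66,0]],[1,[0,-7,0],[0,-6.66,0]],[1,[0,-7,0],[0,-6.66,0]],[1,[0,-7,0],[0,-6.66,0]],[1,[0,-7,0],[0,-6.66,0]],[1,[0,-7,0],[0,-6.66,0]],[1,[0,-7,0],[0,-6.66,0]]]'; python3 plan.py 444 306 284 -93 28
```

```text
time_s: 1.53
ee_pos: [200.3, -539.0, 284.4]
ee_rot: [-90.0, -0.0, -92.7]
force: [0.2, -0.2, -0.5]
gripper_width: 91.1
from [ 200.3 -539.   284.4] yaw -92.69 to [444. 306. 284.] -93.0
28 rows shift [-30.6   0.    7.2] turn [-0.  0.  0.] total in tool axes [-855.5    0.3  203.8] turn [-0.   0.3  0. ]
```

```bash
python3 -m handwheel '[[1,[-30,0,7],[0,0,0]],[1,[-30,0,7],[0,0,0]],[1,[-30,0,7],[0,0,0]],[1,[-30,0,7],[0,0,0]],[1,[-30,0,7],[0,0,0]],[1,[-30,0,7],[0,0,0]],[1,[-30,0,7],[0,0,0]],[1,[-30,0,7],[0,0,0]],[1,[-30,0,7],[0,0,0]],[1,[-30,0,7],[0,0,0]]]'; python3 -m handwheel '[[1,[-30,0,7],[0,0,0]],[1,[-30,0,7],[0,0,0]],[1,[-30,0,7],[0,0,0]],[1,[-30,0,7],[0,0,0]],[1,[-30,0,7],[0,0,0]],[1,[-30,0,7],[0,0,0]],[1,[-30,0,7],[0,0,0]],[1,[-30,0,7],[0,0,0]],[1,[-30,0,7],[0,0,0]],[1,[-30,0,7],[0,0,0]]]'; python3 - <<'E'
from h import *
st(); snap("scene","s1",k=1.4); snap("top","t1",(155,95,345,305),2.8)
E
```

```text
time_s: 2.37
ee_pos: [286.0, -241.6, 284.1]
ee_rot: [-90.0, -0.0, -93.0]
force: [0.4, 0.1, -0.1]
gripper_width: 91.7
time_s: 3.2
ee_pos: [371.7, 54.4, 284.2]
ee_rot: [-89.9, -0.0, -93.0]
force: [0.2, -0.7, 0.9]
gripper_width: 91.2
t 3.2 pos [371.7  54.4 284.2] rot [-89.9  -0.  -93. ] q [  6.6  -2.7 104.7  -0.   77.9   9.6] F [ 0.2 -0.7  0.9] w 91.2
```

View pics/s1.png

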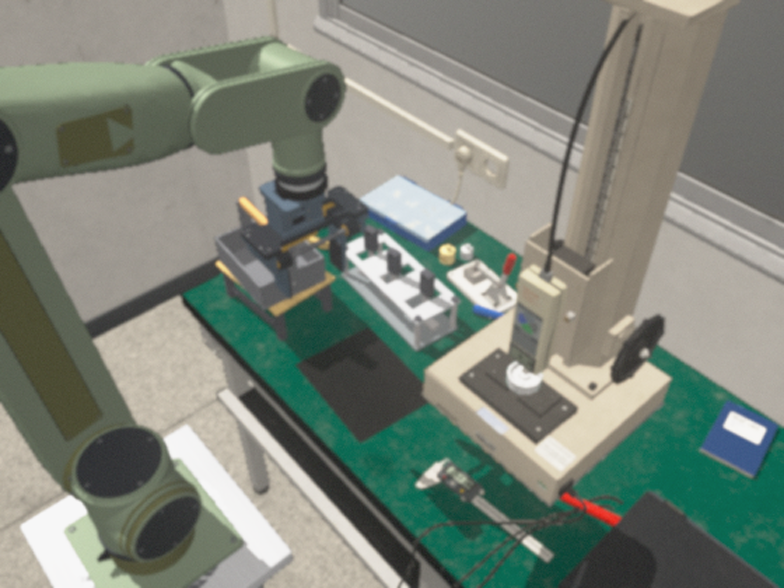

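View pics/t1.png

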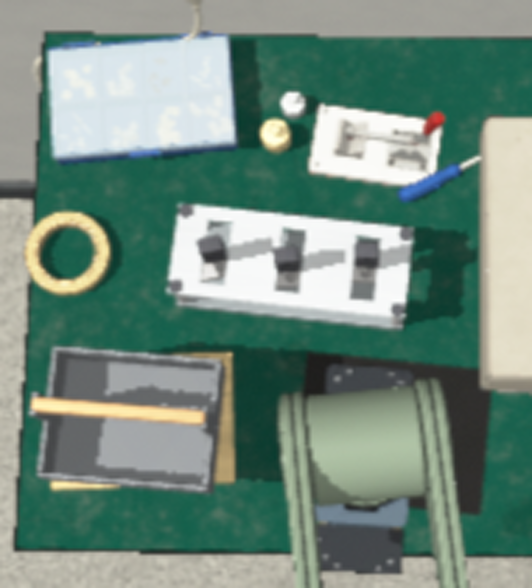

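```bash
python3 plan.py 443.5 306 270 -93 10
```

```text
from [372.5  56.1 284. ] yaw -92.69 to [443.5 306.  270. ] -93.0
10 rows shift [-25.3   1.4   5.9] turn [-0.  0. -0.] total in tool axes [-253.    14.4   59.2] turn [-0.   0.3 -0.1]
```

```bash
python3 -m handwheel '[[1,[-25.3,1.4,5.9],[0,0,0]],[1,[-25.3,1.4,5.9],[0,0,0]],[1,[-25.3,1.4,5.9],[0,0,0]],[1,[-25.3,1.4,5.9],[0,0,0]],[1,[-25.3,1.4,5.9],[0,0,0]],[1,[-25.3,1.4,5.9],[0,0,0]],[1,[-25.3,1.4,5.9],[0,0,0]],[1,[-25.3,1.4,5.9],[0,0,0]],[1,[-25.3,1.4,5.9],[0,0,0]],[1,[-25.3,1.4,5.9],[0,0,0]]]'; python3 -m handwheel '[[1,[0,10,0],[0,0,0]],[1,[0,10,0],[0,0,0]],[1,[0,10,0],[0,0,0]],[1,[0,10,0],[0,0,0]],[1,[0,10,0],[0,0,0]],[1,[0,10,0],[0,0,0]],[1,[0,10,0],[0,0,0]],[1,[0,5,0],[0,0,0]],[1,[0,5,0],[0,0,0]],[1,[0,0,0],[0,0,0]]]'; python3 - <<'E'
from h import *
st(); snap("scene","s2",(120,80,320,280),2.8)
E
```

```text
time_s: 4.13
ee_pos: [444.3, 302.7, 269.9]
ee_rot: [-90.0, -0.0, -93.0]
force: [1.0, 0.0, -0.3]
gripper_width: 91.5
time_s: 4.97
ee_pos: [443.5, 302.0, 188.9]
ee_rot: [-90.1, -0.1, -93.0]
force: [-0.4, 0.0, -0.7]
gripper_width: 91.3
t 4.97 pos [443.5 302.  188.9] rot [-90.1  -0.1 -93. ] q [33.  15.9 96.9 -0.  67.3 36.1] F [-0.4  0.  -0.7] w 91.3
```

View pics/s2.png

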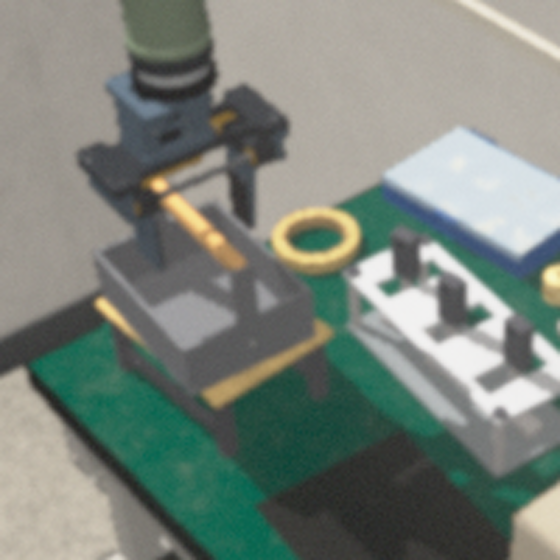

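The open fingers straddle the handle (crop around (200,220)). Closing.

```bash
python3 -m handwheel '[[0.1,[0,0,0],[0,0,0]],[0.1,[0,0,0],[0,0,0]],[0,[0,0,0],[0,0,0]],[0,[0,0,0],[0,0,0]],[0,[0,0,0],[0,0,0]],[0,[0,0,0],[0,0,0]],[0,[0,0,0],[0,0,0]],[0,[0,0,0],[0,0,0]],[0,[0,0,0],[0,0,0]],[0,[0,0,0],[0,0,0]]]' 55;  python3 -m handwheel '[[0,[0,-2,0],[0,0,0]],[0,[0,-4,0],[0,0,0]],[0,[0,-4,0],[0,0,0]],[0,[0,-4,0],[0,0,0]],[0,[0,-4,0],[0,0,0]],[0,[0,-4,0],[0,0,0]],[0,[0,-4,0],[0,0,0]],[0,[0,-4,0],[0,0,0]],[0,[0,-2,0],[0,0,0]],[0,[0,0,0],[0,0,0]]]'; python3 - <<'E'
from h import *
st(); snap("scene","s3",(120,80,320,280),2.8)
E
```

```text
time_s: 5.85
ee_pos: [443.9, 302.4, 189.9]
ee_rot: [-90.0, -0.0, -93.0]
force: [0.3, 0.1, 0.2]
gripper_width: 27.7
time_s: 6.68
ee_pos: [444.1, 302.6, 222.6]
ee_rot: [-89.9, 0.0, -93.0]
force: [0.7, 0.2, -3.5]
gripper_width: 13.8
t 6.68 pos [444.1 302.6 222.6] rot [-89.9   0.  -93. ] q [33.  14.6 93.7 -0.  71.6 36.1] F [ 0.7  0.2 -3.5] w 13.8
```

View pics/s3.png

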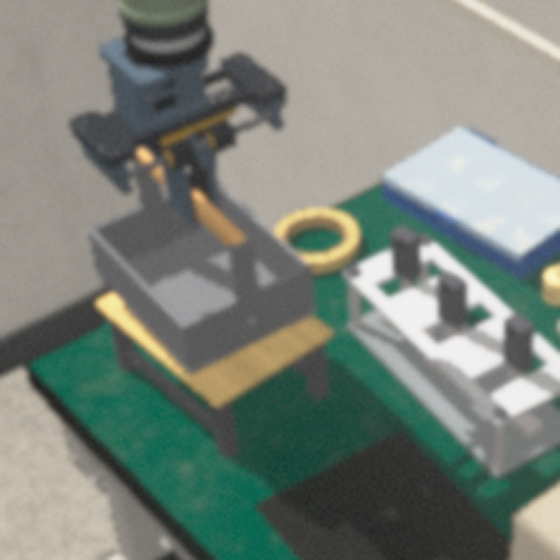

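```bash
python3 - <<'E'
from h import *
snap("scene","s4",(140,120,250,230),5); snap("top","t4",(150,200,260,290),5); st()
im=cv2.imread("pics/s2.png"); cv2.imwrite("pics/s2z.png",cv2.resize(im[112:420,56:364],None,fx=5/2.8,fy=5/2.8,interpolation=cv2.INTER_CUBIC))
E
```

```text
t 6.83 pos [443.7 302.3 221.7] rot [-90.  -0. -93.] q [33.  14.6 93.8 -0.  71.6 36.1] F [-0.6 -0.6 -2.4] w 13.6
```

View pics/s4.png

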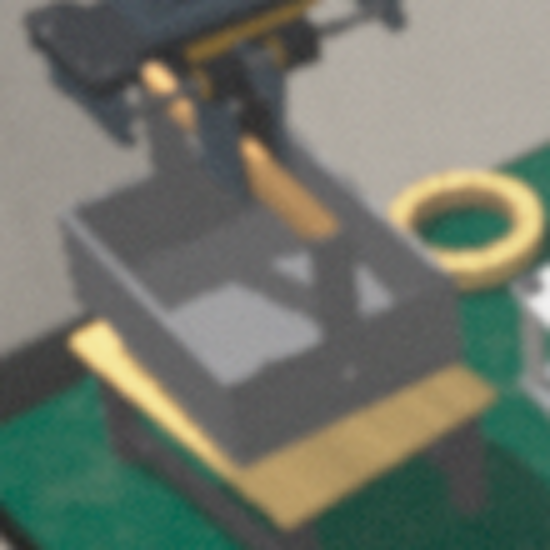

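View pics/s2z.png

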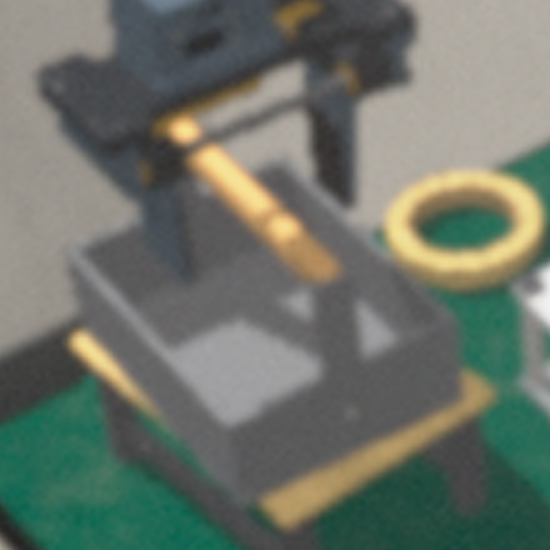

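View pics/t4.png

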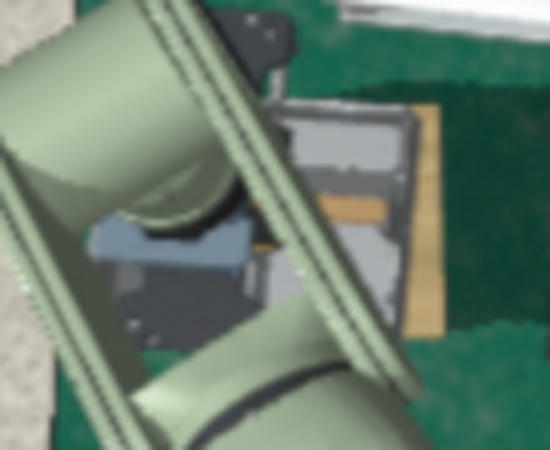

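```bash
python3 plan.py 448.5 100 224 -95 10;python3 plan.py 448.5 100 222 -95 2 | tail -1
```

```text
from [443.7 302.3 221.7] yaw -93.01 to [448.5 100.  224. ] -95.0
10 rows shift [20.1 -0.2  1.9] turn [0.  0.2 0. ] total in tool axes [201.7  -2.2  15.4] turn [0. 2. 0.]
2 rows shift [100.8  -0.1   8.6] turn [0. 1. 0.] total in tool axes [201.7  -0.2  15.4] turn [0. 2. 0.]
```

```bash
python3 -m handwheel '[[0,[8,-0.2,1],[0,0.2,0]],[0,[16,-0.2,1.9],[0,0.2,0]],[0,[22,-0.2,1.9],[0,0.2,0]],[0,[26,-0.2,1.9],[0,0.2,0]],[0,[28,-0.2,2.5],[0,0.2,0]],[0,[28,-0.2,2.5],[0,0.2,0]],[0,[26,-0.2,2],[0,0.2,0]],[0,[22,-0.2,1.9],[0,0.2,0]],[0,[17,-0.2,1.9],[0,0.2,0]],[0,[8,-0.2,1],[0,0.2,0]]]'; python3 plan.py 448.5 20.5 120 -95 10
```

```text
time_s: 7.67
ee_pos: [448.1, 98.1, 223.9]
ee_rot: [-90.0, -0.1, -95.1]
force: [-0.0, -0.5, -3.3]
gripper_width: 13.6
from [448.1  98.1 223.9] yaw -95.15 to [448.5  20.5 120. ] -95.0
10 rows shift [ 7.7 10.4  0.7] turn [ 0. -0.  0.] total in tool axes [ 77.1 104.    7.4] turn [ 0.  -0.1  0.1]
```

```bash
python3 -m handwheel '[[0,[8,3,0.7],[0,0,0]],[0,[10,7,0.7],[0,0,0]],[0,[10,10,0.7],[0,0,0]],[0,[10,13,0.7],[0,0,0]],[0,[10,14,0.7],[0,0,0]],[0,[9,15,0.7],[0,0,0]],[0,[8,14,0.7],[0,0,0]],[0,[6,12,0.7],[0,0,0]],[0,[4,10,0.7],[0,0,0]],[0,[2,5,0.7],[0,0,0]]]'; python3 - <<'E'
from h import *
st(); snap("scene","s5",(160,120,340,300),3); snap("top","t5",(155,95,345,305),2.8)
E
```

```text
time_s: 8.5
ee_pos: [447.7, 22.9, 119.1]
ee_rot: [-90.2, -0.0, -95.0]
force: [-0.4, -0.5, -2.8]
gripper_width: 13.8
t 8.5 pos [447.7  22.9 119.1] rot [-90.2  -0.  -95. ] q [  1.5  12.2 113.5  -0.   54.5   6.5] F [-0.4 -0.5 -2.8] w 13.8
```

View pics/s5.png

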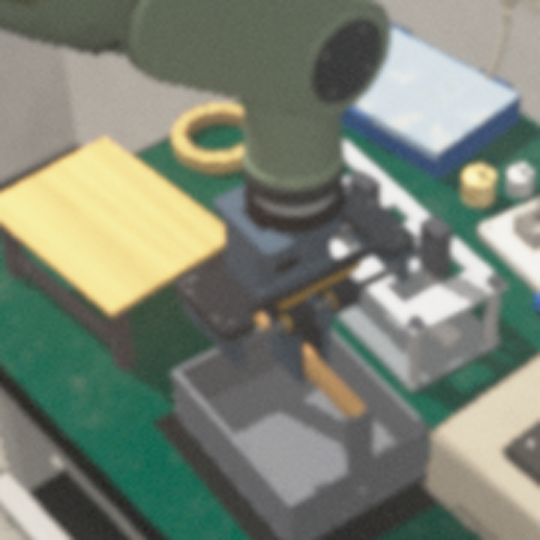

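View pics/t5.png

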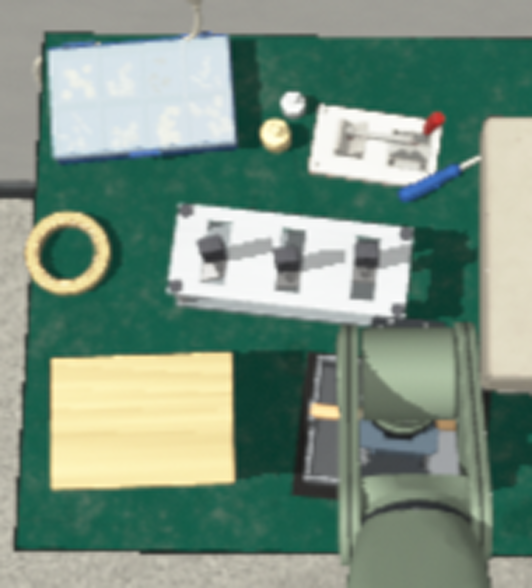

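The caddy hangs just above the mat, and the stand is fully exposed at crop (51-235, 352-488). Lowering.

```bash
python3 -m handwheel '[[0,[0.1,1,0],[0,0,0]],[0,[0,1,0],[0,0,0]],[0,[0,1,0],[0,0,0]],[0,[0,1,0],[0,0,0]],[0,[0,1,0],[0,0,0]],[0,[0,1,0],[0,0,0]],[0,[0,1,0],[0,0,0]],[0,[0,0.5,0],[0,0,0]],[0,[0,0.5,0],[0,0,0]],[0,[0,0,0],[0,0,0]]]'; python3 - <<'E'
from h import *
f=lambda p,z: ray("top",(p[0]/2.8+155-.5+.18,p[1]/2.8+95-.5+.18),z)
P=np.array([f(p,90) for p in [(51,360),(233,352),(235,482),(52,488)]])[:,:2]; print(P,P.mean(0))
E
```

```text
time_s: 9.43
ee_pos: [448.8, 23.1, 112.8]
ee_rot: [-90.0, -0.0, -95.0]
force: [0.4, -0.4, -3.3]
gripper_width: 13.7
[[513.1 406.8]
 [524.9 204.9]
 [380.9 198.3]
 [371.7 398.1]] [447.7 302. ]
```

```bash
python3 -m handwheel '[[0,[0,0.7,0],[0,0,0]],[0,[0,0.7,0],[0,0,0]],[0,[0,0.7,0],[0,0,0]],[0,[0,0.7,0],[0,0,0]],[0,[0,0.5,0],[0,0,0]],[0,[0,0.5,0],[0,0,0]],[0,[0,0.5,0],[0,0,0]],[0,[0,0,0],[0,0,0]],[0,[0,0,0],[0,0,0]],[0,[0,0,0],[0,0,0]]]'; python3 -m handwheel '[[0,[0,0.5,0],[0,0,0]],[0,[0,0.5,0],[0,0,0]],[0,[0,0.5,0],[0,0,0]],[0,[0,0.5,0],[0,0,0]],[0,[0,0,0],[0,0,0]],[0,[0,0,0],[0,0,0]],[0,[0,0,0],[0,0,0]],[0,[0,0,0],[0,0,0]],[0,[0,0,0],[0,0,0]],[0,[0,0,0],[0,0,0]]]'
```

```text
time_s: 10.27
ee_pos: [448.9, 23.1, 108.7]
ee_rot: [-90.0, -0.0, -95.0]
force: [-0.7, 0.7, -2.6]
gripper_width: 13.5
time_s: 11.1
ee_pos: [449.0, 23.3, 108.0]
ee_rot: [-89.9, 0.0, -95.0]
force: [-3.5, 0.8, 8.9]
gripper_width: 13.5
```

```bash
python3 -m handwheel '[[0.3,[0,0,0],[0,0,0]],[0.5,[0,0,0],[0,0,0]],[0.6,[0,0,0],[0,0,0]],[0.6,[0,0,0],[0,0,0]],[0.6,[0,0,0],[0,0,0]],[0.6,[0,-10,0],[0,0,0]],[0.6,[0,-20,0],[0,0,0]],[0.6,[0,-20,0],[0,0,0]],[0.6,[0,-20,0],[0,0,0]],[0.6,[0,-20,0],[0,0,0]]]'; python3 -m handwheel '[[0.6,[-20,-20,0],[0,0,0]],[0.6,[-30,-10,0],[0,0,0]],[0.6,[-30,0,0],[0,0,0]],[0.6,[-30,0,0],[0,0,0]],[0.6,[-30,0,0],[0,0,0]],[0.6,[-30,0,0],[0,0,0]],[0.6,[-30,0,0],[0,0,0]],[0.6,[-30,0,0],[0,0,0]],[0.6,[-20,0,0],[0,0,0]],[0.6,[-10,0,0],[0,0,0]]]'; python3 - <<'E'
from h import *
st(); snap("scene","s6",(160,120,340,300),3); snap("top","t6",(155,95,345,305),2.8)
E
```

```text
time_s: 11.93
ee_pos: [448.7, 23.1, 197.4]
ee_rot: [-90.0, -0.0, -95.0]
force: [0.1, 1.0, 0.4]
gripper_width: 54.8
time_s: 12.77
ee_pos: [471.6, 284.6, 226.1]
ee_rot: [-90.0, 0.0, -94.9]
force: [-0.2, 0.2, -1.1]
gripper_width: 54.8
t 12.77 pos [471.6 284.6 226.1] rot [-90.    0.  -94.9] q [29.9 15.7 91.6  0.  72.7 34.8] F [-0.2  0.2 -1.1] w 54.8
```

View pics/s6.png

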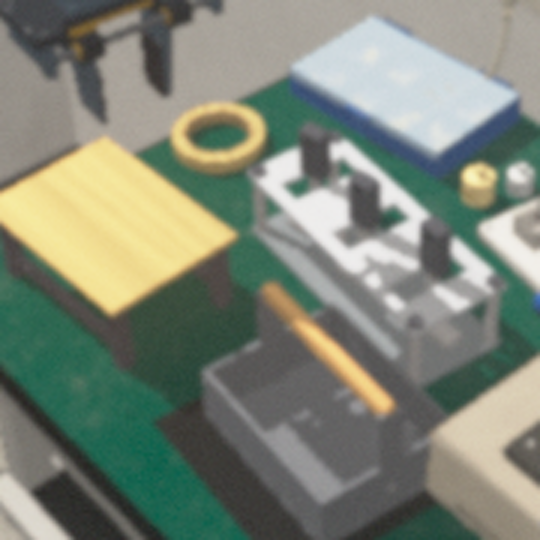

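View pics/t6.png

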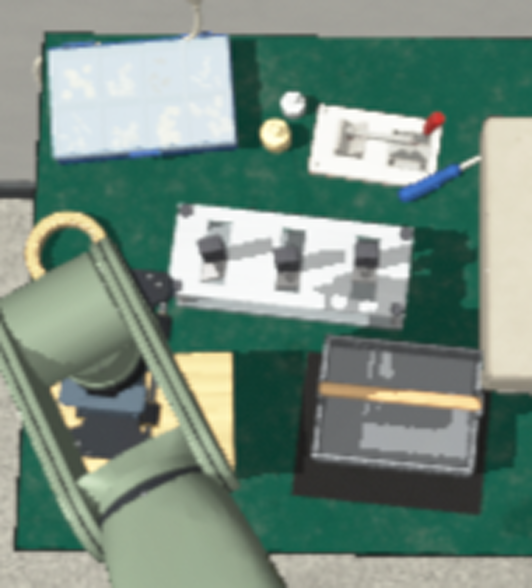

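```bash
cat > caddy.py <<'E'
from h import *
f=lambda p,z: ray("top",(p[0]/2.8+155-.32,p[1]/2.8+95-.32),z)
MC=np.array([447.6,24.3]);my=np.radians(-4.9)
def fit(rim,hand,z0):
    P=np.array([f(p,z0+60) for p in rim])[:,:2]; H=np.array([f(p,z0+127) for p in hand])[:,:2]
    for n,Q in(("rim",P),("handle",H)):
        L=(Q[0]+Q[3])/2-(Q[1]+Q[2])/2; d=Q.mean(0)-MC
        ex=np.array([np.cos(my),np.sin(my)]);ey=np.array([-np.sin(my),np.cos(my)])
        print(n,"centre",Q.mean(0),"len",np.hypot(*L),"yaw",np.degrees(np.arctan2(-L[0],L[1])),"in mat",d@ex,d@ey)
E
python3 - <<'E'
from caddy import *
fit([(327,338),(486,352),(473,473),(312,460)],[(320,383),(481,396),(480,411),(319,396)],3)
E
```

```text
rim centre [471.2  18.4] len 180.58816964682163 yaw -4.068634864896492 in mat 24.00311436422384 -3.821118041995059
handle centre [472.5  19.7] len 173.9648481181163 yaw -4.2175950784664336 in mat 25.15876771932968 -2.423454586961491
```

The caddy's rim now spans crop (312-486, 338-473). It has been knocked about 24 mm in +x but is still inside the tolerance and level. Next I look at the grip blocks closely.

```bash
python3 - <<'E'
from h import *
snap("top","t7",(210,165,310,215),8); snap("scene","s7",(235,150,335,250),6)
E
```

```text
(no output)
```

View pics/t7.png

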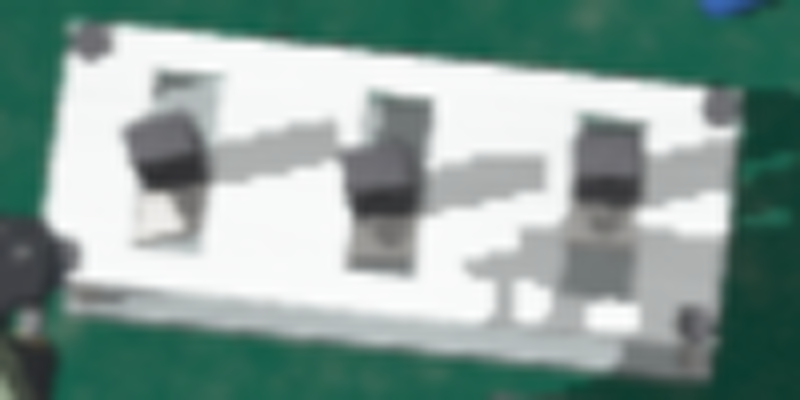

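View pics/s7.png

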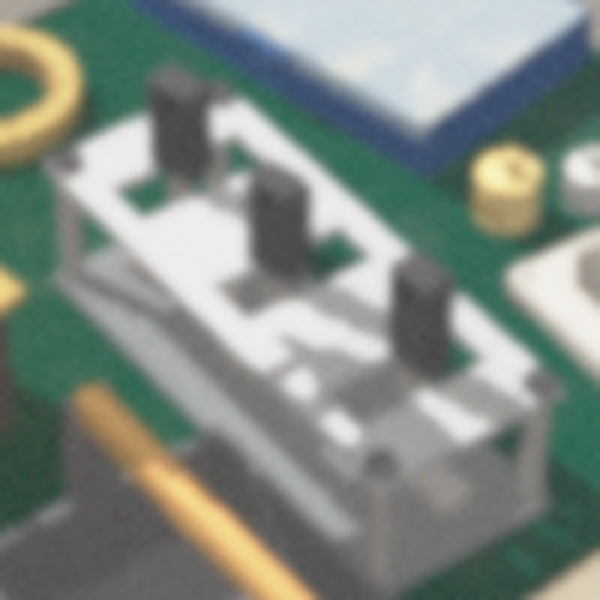

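```bash
cat > bars.py <<'E'
from h import *
from scipy.optimize import minimize
def box(cam,x,y,yaw,z0,z1,S=4,off=(0,0),shape=None,lx=18,ly=28):
    c,s=np.cos(yaw),np.sin(yaw)
    P=[]
    for a in(-lx/2,lx/2):
        for b in(-ly/2,ly/2):
            for z in(z0,z1): P.append(proj(cam,(x+c*a-s*b,y+s*a+c*b,z)))
    P=(np.array(P)-off+.5)*S-.5
    h=cv2.convexHull(P.astype(np.float32))
    m=np.zeros(shape,np.uint8); cv2.fillConvexPoly(m,np.round(h*16).astype(np.int32),1,shift=4); return m>0
def dark(cam,im,ctr,r,thr):
    o=(int(ctr[0])-r,int(ctr[1])-r); c=im[o[1]:o[1]+2*r,o[0]:o[0]+2*r].astype(np.uint8)
    c=cv2.resize(c,None,fx=4,fy=4,interpolation=cv2.INTER_CUBIC)
    hsv=c.max(2); m=(hsv<thr)
    return m,o,c
def fitbar(ims,x,y,z0,z1,thr,cams=("top","scene"),yaws=np.radians(np.arange(-32,23,5)),vis=None,w=(1,1)):
    D={}
    for cam in cams:
        ctr=proj(cam,(x,y,(z0+z1)/2)); D[cam]=dark(cam,ims[cam],ctr,20,thr[cam])
    def cost(p,full=False):
        J=0
        for k,cam in enumerate(cams):
            m,o,_=D[cam]
            b=box(cam,p[0],p[1],p[2],z0,z1,4,o,m.shape)
            dil=cv2.dilate(b.astype(np.uint8),np.ones((13,13)))>0
            J+=w[k]*((b&~m).sum()+(m&~b&dil).sum())/b.sum()
        return J
    best=None
    for y0 in yaws:
        r=minimize(lambda q:cost((q[0],q[1],q[2]/50)),[x,y,y0*50],method="Nelder-Mead",options=dict(initial_simplex=[[x,y,y0*50],[x+6,y,y0*50],[x,y+6,y0*50],[x,y,y0*50+5]],maxiter=150,xatol=.1,fatol=1e-4))
        if best is None or r.fun<best.fun: best=r
    q=best.x
    if vis:
        out=[]
        for cam in cams:
            m,o,c=D[cam]; b=box(cam,q[0],q[1],q[2]/50,z0,z1,4,o,m.shape)
            cc=c.copy(); cs,_=cv2.findContours(b.astype(np.uint8),cv2.RETR_EXTERNAL,cv2.CHAIN_APPROX_NONE); cv2.drawContours(cc,cs,-1,(255,0,0),1)
            out+= [cc,np.repeat(m[:,:,None]*np.uint8(255),3,2)]
        cv2.imwrite(f"pics/{vis}.png",np.hstack(out)[:,:,::-1])
    return q[0],q[1],np.degrees(q[2]/50),best.fun
E
python3 - <<'E'
from bars import *
ims={c:env.grab_frame(c) for c in("top","scene")}
for i,(x,y) in enumerate([(632,57),(621,143),(635,226)]):
    for cams in(("top","scene"),("top",),("scene",)):
        r=fitbar(ims,x,y,86,140,dict(top=112,scene=112),cams=cams,vis=f"fit{i}{len(cams)}{cams[0]}"); print(i,cams,np.round(r,2))
v=np.vstack([cv2.imread(f"pics/fit{i}2top.png") for i in range(3)]); cv2.imwrite("pics/fitall.png",v)
E
```

```text
Traceback (most recent call last):
  File "bars.py", line 31, in fitbar
    r=minimize(lambda q:cost((q[0],q[1],q[2]/50)),[x,y,y0*50],method="Nelder-Mead",options=dict(initial_simplex=[[x,y,y0*50],[x+6,y,y0*50],[x,y+6,y0*50],[x,y,y0*50+5]],maxiter=150,xatol=.1,fatol=1e-4))
  File "bars.py", line 31, in <lambda>
    r=minimize(lambda q:cost((q[0],q[1],q[2]/50)),[x,y,y0*50],method="Nelder-Mead",options=dict(initial_simplex=[[x,y,y0*50],[x+6,y,y0*50],[x,y+6,y0*50],[x,y,y0*50+5]],maxiter=150,xatol=.1,fatol=1e-4))
                        ~~~~^^^^^^^^^^^^^^^^^^^^^
  File "bars.py", line 25, in cost
    b=box(cam,p[0],p[1],p[2],z0,z1,4,o,m.shape)
  File "bars.py", line 8, in box
    for z in(z0,z1): P.append(proj(cam,(x+c*a-s*b,y+s*a+c*b,z)))
                              ~~~~^^^^^^^^^^^^^^^^^^^^^^^^^^^^^
  File "h.py", line 9, in proj
    c=env.camera_info(cam); T=np.array(c["camera_from_world"]); q=T[:3,:3]@np.array(p,float)+T[:3,3]
ValueError: time passes only in moves, steps and waits
```

```bash
sed -i 's/^def ray/import functools\n@functools.lru_cache\ndef CI(n): return env.camera_info(n)\ndef ray/; s/c=env.camera_info(cam)/c=CI(cam)/' h.py
cat > runfit.py <<'E'
from bars import *
import sys
ims={c:env.grab_frame(c) for c in("top","scene")}
st()
for i,(x,y) in enumerate([(632,57),(621,143),(635,226)]):
    if len(sys.argv)>1 and str(i) not in sys.argv[1]: continue
    for cams in(("top","scene"),("top",),("scene",)):
        r=fitbar(ims,x,y,86,140,dict(top=112,scene=112),cams=cams,vis=f"fit{i}{len(cams)}{cams[0]}"); print(i,cams,np.round(r,2))
E
python3 runfit.py; python3 -c "
import cv2,numpy as np
cv2.imwrite('pics/fitall.png',np.vstack([cv2.imread(f'pics/fit{i}2top.png') for i in range(3)]))"
```

```text
t 13.17 pos [471.6 281.  226.8] rot [-90.   -0.  -95.1] q [29.6 15.5 91.8 -0.  72.7 34.7] F [-0.8  0.3  0.5] w 54.3
0 ('top', 'scene') [632.8  54.8  -7.7   0.9]
0 ('top',) [633.4  56.3  -0.1   0.5]
0 ('scene',) [630.8  52.2  46.4   0.3]
1 ('top', 'scene') [626.  143.7  12.1   0.8]
1 ('top',) [625.5 144.2  15.3   0.4]
1 ('scene',) [622.6 141.  -27.6   0.3]
2 ('top', 'scene') [635.3 227.3  25.2   0.9]
2 ('top',) [630.9 225.1  28.3   0.5]
2 ('scene',) [637.5 228.  -20.9   0.4]
```

View pics/fitall.png

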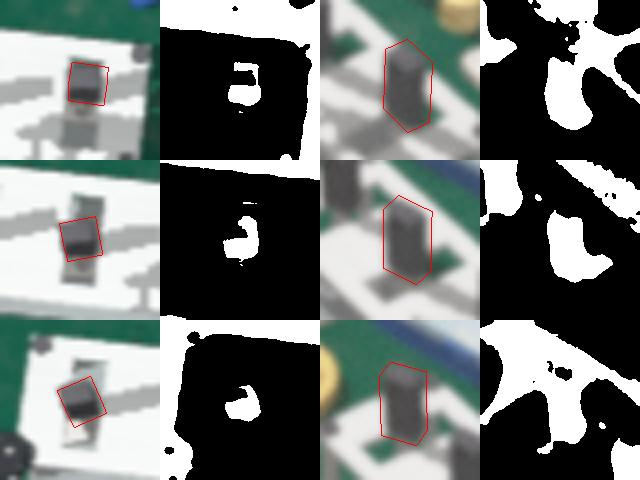

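```bash
python3 - <<'E'
from h import *
im=env.grab_frame("top"); print("top bar0 col"); 
for r in range(178,204): print(r,[tuple(int(v) for v in im[r,c]) for c in range(280,294,2)])
im=env.grab_frame("scene"); print("scene bar0")
for r in range(190,216,2): print(r,[tuple(int(v) for v in im[r,c]) for c in range(296,314,2)])
E
```

```text
top bar0 col
178 [(244, 245, 245), (234, 236, 235), (233, 236, 235), (242, 244, 244), (245, 246, 245), (246, 247, 247), (246, 247, 247)]
179 [(243, 245, 245), (182, 195, 192), (163, 178, 173), (193, 201, 199), (227, 230, 229), (237, 239, 239), (245, 246, 246)]
180 [(243, 246, 245), (175, 183, 181), (102, 118, 115), (111, 124, 121), (134, 142, 140), (170, 178, 176), (243, 244, 244)]
181 [(242, 244, 244), (155, 159, 159), (91, 96, 97), (89, 94, 94), (88, 94, 94), (163, 168, 168), (244, 245, 245)]
182 [(235, 237, 237), (128, 129, 132), (105, 105, 109), (105, 106, 109), (103, 103, 108), (170, 173, 173), (244, 245, 245)]
183 [(232, 234, 234), (120, 121, 125), (111, 111, 116), (110, 110, 115), (107, 106, 112), (167, 169, 170), (239, 241, 241)]
184 [(233, 235, 235), (121, 122, 126), (112, 112, 117), (111, 109, 115), (109, 110, 114), (139, 141, 141), (197, 200, 199)]
185 [(233, 235, 234), (123, 124, 127), (113, 113, 118), (110, 110, 115), (111, 112, 116), (129, 131, 131), (171, 174, 173)]
186 [(234, 236, 236), (116, 116, 119), (103, 103, 107), (102, 101, 106), (105, 105, 110), (127, 129, 129
[... 3324 characters left out ...]
112, 109, 110), (77, 75, 78), (81, 80, 80), (79, 79, 78), (76, 78, 77), (110, 118, 115), (185, 190, 186)]
208 [(228, 227, 226), (214, 212, 213), (128, 128, 127), (84, 84, 82), (79, 78, 79), (78, 78, 77), (75, 75, 74), (67, 95, 86), (103, 129, 119)]
210 [(177, 176, 175), (159, 159, 157), (124, 125, 123), (99, 96, 97), (83, 82, 82), (76, 75, 74), (69, 76, 73), (63, 89, 77), (86, 119, 105)]
212 [(129, 129, 128), (119, 119, 118), (119, 120, 119), (126, 123, 122), (111, 106, 106), (95, 94, 94), (82, 93, 88), (106, 115, 110), (143, 147, 144)]
214 [(117, 117, 117), (117, 118, 116), (122, 123, 121), (132, 132, 128), (144, 143, 139), (153, 153, 150), (144, 145, 140), (154, 153, 151), (159, 158, 156)]
```

```bash
python3 - <<'E'
s=open('bars.py').read()
s=s.replace("hsv=c.max(2); m=(hsv<thr)","ci=c.astype(int); m=(ci.max(2)<thr)&(ci[...,1]-ci[...,0]<(4 if cam=='top' else 10))")
open('bars.py','w').write(s)
s=open('runfit.py').read().replace("top=112,scene=112","top=145,scene=135"); open('runfit.py','w').write(s)
E
python3 runfit.py; python3 -c "
import cv2,numpy as np
cv2.imwrite('pics/fitall.png',np.vstack([cv2.imread(f'pics/fit{i}2top.png') for i in range(3)]))"
```

```text
t 13.37 pos [471.6 281.6 226.8] rot [-90.    0.  -95.1] q [29.6 15.5 91.8 -0.  72.7 34.7] F [ 0.3  0.6 -0.3] w 54.7
0 ('top', 'scene') [630.4  57.   -0.8   0.5]
0 ('top',) [630.5  57.8   1.4   0.2]
0 ('scene',) [628.3  53.6 -27.3   0.2]
1 ('top', 'scene') [623.7 143.1   2.    0.5]
1 ('top',) [624.6 143.8   6.2   0.2]
1 ('scene',) [621.7 140.2 -21.4   0.2]
2 ('top', 'scene') [634.9 226.  -20.3   0.5]
2 ('top',) [635.2 228.1  24.7   0.2]
2 ('scene',) [635.2 224.6 -14.6   0.2]
```

View pics/fitall.png

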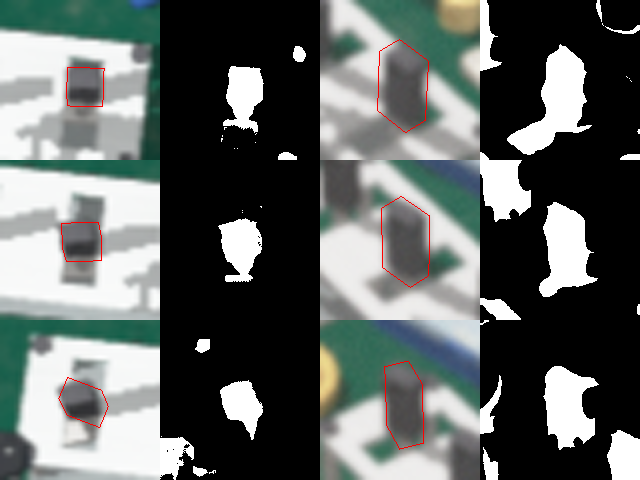

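```bash
python3 - <<'E'
from h import *
f=lambda p,z: ray("top",((p[0]+.5)/8+210-.5,(p[1]+.5)/8+165-.5),z)
for p in [(178,160),(391,183),(605,207)]: print(f(p,80))
P=[f(p,80) for p in [(68,22),(742,88),(715,315+5),(45,285)]]; print(np.array(P)) 
# corner screws z=84
print(np.array([f(p,84) for p in [(91,41),(721,106),(694,322),(58,255)]]))
E
python3 plan.py 560 200 230 0 12
```

```text
[641.6 228.8  80. ]
[633.4 143.9  80. ]
[624.8  58.9  80. ]
[[697.6 274.6  80. ]
 [674.2   4.9  80. ]
 [579.8  14.9  80. ]
 [590.2 279.6  80. ]]
[[688.8 264.5  84. ]
 [665.7  13.4  84. ]
 [578.1  23.3  84. ]
 [601.5 274.4  84. ]]
from [471.6 281.6 226.8] yaw -95.06 to [560. 200. 230.] 0.0
12 rows shift [11.1 -0.3  1.7] turn [-0.  -7.9  0. ] total in tool axes [73.5 -3.2 95.2] turn [ -0.  -95.1   0. ]
```

```bash
python3 plan.py 630.5 58 200 0 20
```

```text
from [471.6 281.6 226.8] yaw -95.06 to [630.5  58.  200. ] 0.0
20 rows shift [15.4  1.3 -1.3] turn [-0.  -4.8  0. ] total in tool axes [208.8  26.8 177.9] turn [ -0.  -95.1   0. ]
```

```bash
python3 -m handwheel '[[0.7,[15.4,0,-1.3],[0,-4.75,0]],[0.7,[15.4,0,-1.3],[0,-4.75,0]],[0.7,[15.4,0,-1.3],[0,-4.75,0]],[0.7,[15.4,0,-1.3],[0,-4.75,0]],[0.7,[15.4,0,-1.3],[0,-4.75,0]],[0.7,[15.4,0,-1.3],[0,-4.75,0]],[0.7,[15.4,0,-1.3],[0,-4.75,0]],[0.7,[15.4,0,-1.3],[0,-4.75,0]],[0.7,[15.4,0,-1.3],[0,-4.75,0]],[0.7,[15.4,0,-1.3],[0,-4.75,0]]]';python3 -m handwheel '[[0.7,[15.4,2,-1.3],[0,-4.75,0]],[0.7,[15.4,3,-1.3],[0,-4.75,0]],[0.7,[15.4,3,-1.3],[0,-4.75,0]],[0.7,[15.4,3,-1.3],[0,-4.75,0]],[0.7,[15.4,3,-1.3],[0,-4.75,0]],[0.7,[15.4,3,-1.3],[0,-4.75,0]],[0.7,[15.4,3,-1.3],[0,-4.75,0]],[0.7,[15.4,3,-1.3],[0,-4.75,0]],[0.7,[15.4,3,-1.3],[0,-4.75,0]],[0.7,[15.4,1,-1.3],[0,-4.75,0]]]'; python3 plan.py 630.5 58 160 0 10
```

```text
time_s: 14.2
ee_pos: [501.6, 134.0, 226.8]
ee_rot: [-90.0, -0.0, -47.3]
force: [0.1, 0.4, -0.8]
gripper_width: 63.8
time_s: 15.03
ee_pos: [630.8, 56.9, 199.1]
ee_rot: [-90.0, 0.1, 0.2]
force: [1.5, 0.5, 1.0]
gripper_width: 63.8
from [630.8  56.9 199.1] yaw 0.18 to [630.5  58.  160. ] 0.0
10 rows shift [-0.   3.9  0.1] turn [ 0.  0. -0.] total in tool axes [-0.2 39.1  1.1] turn [ 0.   0.2 -0.1]
```

```bash
python3 -m handwheel '[[0.7,[0,6,0.1],[0,0,0]],[0.7,[0,6,0.1],[0,0,0]],[0.7,[0,6,0.1],[0,0,0]],[0.7,[0,6,0.1],[0,0,0]],[0.7,[0,6,0.1],[0,0,0]],[0.7,[0,6,0.1],[0,0,0]],[0.7,[0,6,0.1],[0,0,0]],[0.7,[0,4,0],[0,0,0]],[0.7,[0,0,0],[0,0,0]],[0.7,[0,0,0],[0,0,0]]]'; python3 - <<'E'
from h import *
st(); snap("scene","s8",(230,100,350,240),4.5); snap("top","t8",(155,95,345,305),2.8)
E
```

```text
time_s: 15.87
ee_pos: [630.3, 58.4, 153.4]
ee_rot: [-90.0, 0.0, -0.0]
force: [0.8, 0.2, 0.3]
gripper_width: 63.9
t 15.87 pos [630.3  58.4 153.4] rot [-90.   0.  -0.] q [  4.3  25.8  86.8  -0.   67.4 -85.7] F [0.8 0.2 0.3] w 63.9
```

View pics/s8.png

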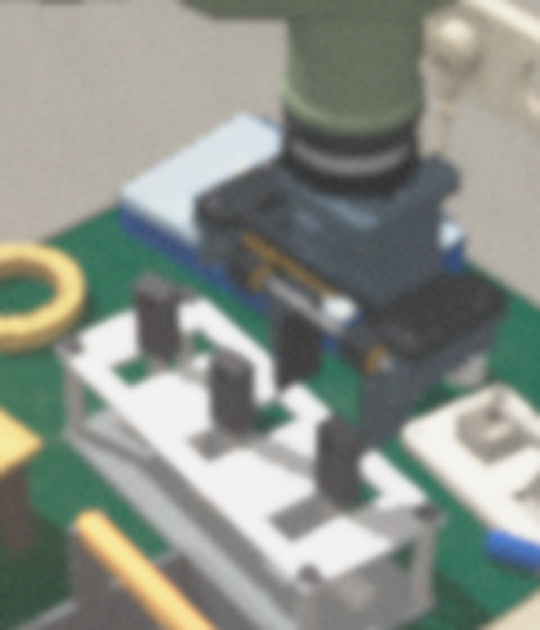

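View pics/t8.png

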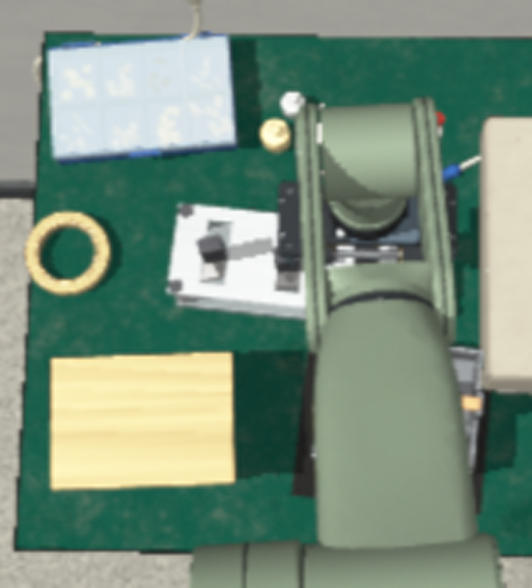

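```bash
python3 - <<'E'
from h import *
for p in [(630.3,58.4,153.4),(630.3,58.4+32+6,153.4),(630.3,58.4-32-6,153.4),(630.5,57.5,140),(630.5,57.5,86)]:
    print(p,(proj("scene",p)-[230,100]+.5)*4.5)
E
```

```text
(630.3, 58.4, 153.4) [336.4 409.3]
(630.3, 96.4, 153.4) [292.2 376.9]
(630.3, 20.4, 153.4) [382.  442.6]
(630.5, 57.5, 140) [337. 427.]
(630.5, 57.5, 86) [334.3 493.9]
```

The fingertips show at (297,385) and (385,440) and the bar top at (337,425), which match their projections. The tool is over bar 0. I'll lower and close on it.

```bash
python3 -m handwheel '[[0.7,[0,7,0],[0,0,0]],[0.7,[0,7,0],[0,0,0]],[0.7,[0,7,0],[0,0,0]],[0.7,[0,7,0],[0,0,0]],[0.7,[0,7,0],[0,0,0]],[0.7,[0,7,0],[0,0,0]],[0.7,[0,6,0],[0,0,0]],[0.7,[0,4,0],[0,0,0]],[0.7,[0,2,0],[0,0,0]],[0.4,[0,0,0],[0,0,0]]]' 25; python3 -m handwheel '[[0,[0,0,0],[0,0,0]],[0,[0,0,0],[0,0,0]],[0,[0,0,0],[0,0,0]],[0,[0,0,0],[0,0,0]],[0,[0,0,0],[0,0,0]],[0,[0,0,0],[0,0,0]],[0,[0,0,0],[0,0,0]],[0,[0,0,0],[0,0,0]],[0,[0,0,0],[0,0,0]],[0,[0,0,0],[0,0,0]]]' 25;  python3 - <<'E'
from h import *
st(); snap("scene","s9",(230,100,350,240),4.5)
E
```

```text
time_s: 16.8
ee_pos: [630.2, 58.4, 99.1]
ee_rot: [-90.0, 0.0, -0.0]
force: [-0.3, 0.3, 0.4]
gripper_width: 59.9
time_s: 17.63
ee_pos: [630.5, 58.5, 99.9]
ee_rot: [-90.0, -0.0, -0.0]
force: [-0.1, 1.0, 1.5]
gripper_width: 28.5
t 17.63 pos [630.5  58.5  99.9] rot [-90.  -0.  -0.] q [  4.3  28.4  90.8   0.   60.8 -85.7] F [-0.1  1.   1.5] w 28.5
```

View pics/s9.png

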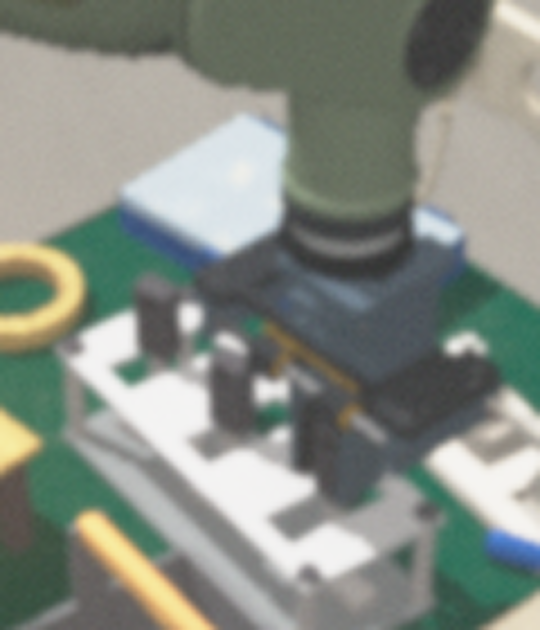

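```bash
python3 plan.py 625 58.7 112 -95.4 15
```

```text
from [630.6  58.5  99.9] yaw -0.01 to [625.   58.7 112. ] -95.4
15 rows shift [-0.3 -0.8 -0.3] turn [-0.   6.4  0. ] total in tool axes [ -5.6 -12.1   0.2] turn [-0.  95.4  0. ]
```

```bash
python3 -m handwheel '[[0,[0,0,0],[0,0,0]],[0,[0,-2,0],[0,0,0]],[0,[0,-3,0],[0,0,0]],[0,[0,-3,0],[0,0,0]],[0,[0,-2,0],[0,0,0]],[0,[-0.3,0,-0.3],[0,4,0]],[0,[-0.3,0,-0.3],[0,6.4,0]],[0,[-0.3,0,-0.3],[0,6.4,0]],[0,[-0.3,0,-0.3],[0,6.4,0]],[0,[-0.3,0,-0.3],[0,6.4,0]]]' 50; python3 -m handwheel '[[0,[-0.3,0,-0.3],[0,6.4,0]],[0,[-0.3,0,-0.3],[0,6.4,0]],[0,[-0.3,0,-0.3],[0,6.4,0]],[0,[-0.3,0,-0.3],[0,6.4,0]],[0,[-0.3,0,-0.3],[0,6.4,0]],[0,[-0.3,0,-0.3],[0,6.4,0]],[0,[-0.3,0,-0.3],[0,6.4,0]],[0,[-0.3,0,-0.3],[0,6.4,0]],[0,[-0.3,0,-0.3],[0,6.4,0]],[0,[-0.3,0,-0.3],[0,6,0]]]' 50; python3 plan.py 625 58.7 112 -95.4 15; python3 - <<'E'
from h import *
st(); snap("scene","s10",(230,100,350,240),4.5)
E
```

```text
time_s: 18.52
ee_pos: [628.6, 57.2, 109.7]
ee_rot: [-90.0, -0.0, -29.9]
force: [-0.2, -0.3, -1.9]
gripper_width: 27.6
time_s: 19.35
ee_pos: [624.7, 58.1, 109.7]
ee_rot: [-90.0, -0.0, -93.5]
force: [-0.1, -0.1, -1.3]
gripper_width: 28.1
from [624.7  58.1 109.7] yaw -93.53 to [625.   58.7 112. ] -95.4
15 rows shift [-0.  -0.1  0. ] turn [0.  0.1 0. ] total in tool axes [-0.6 -2.3  0.3] turn [0.  1.9 0. ]
t 19.35 pos [624.7  58.1 109.7] rot [-90.   -0.  -93.5] q [ 4.3 27.4 91.  -0.  61.6  7.8] F [-0.1 -0.1 -1.3] w 28.1
```

View pics/s10.png

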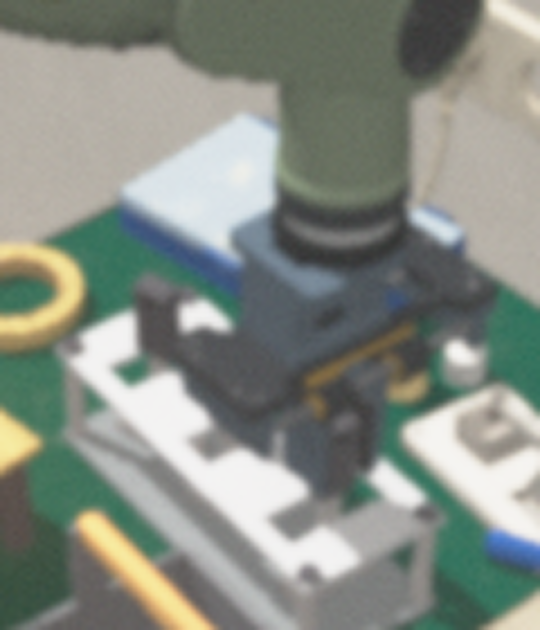

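```bash
python3 -m handwheel '[[0,[-0.6,-3,0.3],[0,1.9,0]],[0,[0,-5,0],[0,0,0]],[0,[0,-6,0],[0,0,0]],[0,[0,-6,0],[0,0,0]],[0,[0,-6,0],[0,0,0]],[0,[0,-5,0],[0,0,0]],[0,[0,-3,0],[0,0,0]],[0,[0,-2,0],[0,0,0]],[0,[0,0,0],[0,0,0]],[0,[0,0,0],[0,0,0]]]' 50; python3 -m handwheel '[[0,[0,-2,0],[0,0,0]],[0,[0,-2,0],[0,0,0]],[0,[0,-2,0],[0,0,0]],[0,[0,-2,0],[0,0,0]],[0,[0,-2,0],[0,0,0]],[0,[0,-2,0],[0,0,0]],[0,[0,-2,0],[0,0,0]],[0,[0,-2,0],[0,0,0]],[0,[0,-2,0],[0,0,0]],[0,[0,0,0],[0,0,0]]]' 50
```

```text
time_s: 20.23
ee_pos: [625.0, 58.7, 145.6]
ee_rot: [-90.0, -0.0, -95.1]
force: [0.6, -0.3, -1.4]
gripper_width: 27.6
time_s: 21.07
ee_pos: [625.3, 58.8, 164.2]
ee_rot: [-89.9, 0.0, -95.1]
force: [-0.6, -0.0, -3.0]
gripper_width: 27.7
```

```bash
python3 -m handwheel '[[0,[0,-2,0],[0,0,0]],[0,[0,-3,0],[0,0,0]],[0,[0,-4,0],[0,0,0]],[0,[0,-6,0],[0,0,0]],[0,[0,-8,0],[0,0,0]],[0,[0,-10,0],[0,0,0]],[0,[0,-10,0],[0,0,0]],[0,[0,-10,0],[0,0,0]],[0,[0,-5,0],[0,0,0]],[0,[0,0,0],[0,0,0]]]' 50; python3 - <<'E'
from h import *
st(); snap("scene","s11",(200,100,350,260),4); snap("top","t11",(155,95,345,305),2.8)
E
```

```text
time_s: 21.9
ee_pos: [626.0, 58.8, 223.8]
ee_rot: [-89.8, 0.0, -95.1]
force: [0.8, 0.5, -1.6]
gripper_width: 27.6
t 21.9 pos [626.   58.8 223.8] rot [-89.8   0.  -95.1] q [ 4.3 22.8 81.4 -0.  75.6  9.4] F [ 0.8  0.5 -1.6] w 27.6
```

View pics/s11.png

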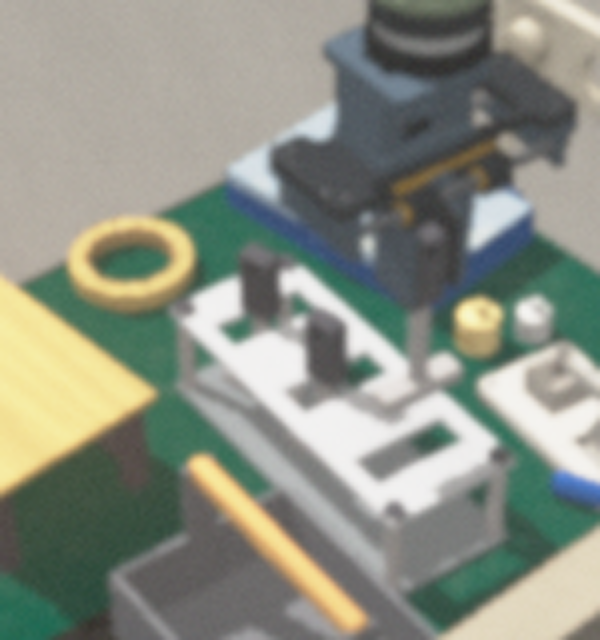

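View pics/t11.png

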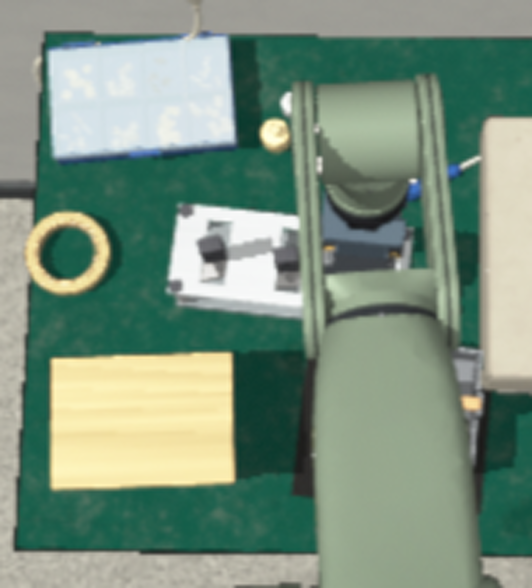

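Bar 0 hangs free of the cover with its foot at crop (415,385), and slot 0 is empty. Turning it and taking it to the far bay.

```bash
python3 plan.py 514.6 56 226 -4 20
```

```text
from [625.   58.7 221.8] yaw -95.11 to [514.6  56.  226. ] -4.0
20 rows shift [-3.7 -0.2 -4.9] turn [-0.  -4.6  0. ] total in tool axes [  12.6   -4.3 -109.7] turn [ -0.  -91.1   0. ]
```

```bash
python3 -m handwheel '[[0,[-3.7,-0.2,-4.9],[0,-4.55,0]],[0,[-3.7,-0.2,-4.9],[0,-4.55,0]],[0,[-3.7,-0.2,-4.9],[0,-4.55,0]],[0,[-3.7,-0.2,-4.9],[0,-4.55,0]],[0,[-3.7,-0.2,-4.9],[0,-4.55,0]],[0,[-3.7,-0.2,-4.9],[0,-4.55,0]],[0,[-3.7,-0.2,-4.9],[0,-4.55,0]],[0,[-3.7,-0.2,-4.9],[0,-4.55,0]],[0,[-3.7,-0.2,-4.9],[0,-4.55,0]],[0,[-3.7,-0.2,-4.9],[0,-4.55,0]]]';python3 -m handwheel '[[0,[-3.7,-0.2,-4.9],[0,-4.55,0]],[0,[-3.7,-0.2,-4.9],[0,-4.55,0]],[0,[-3.7,-0.2,-4.9],[0,-4.55,0]],[0,[-3.7,-0.2,-4.9],[0,-4.55,0]],[0,[-3.7,-0.2,-4.9],[0,-4.55,0]],[0,[-3.7,-0.2,-4.9],[0,-4.55,0]],[0,[-3.7,-0.2,-4.9],[0,-4.55,0]],[0,[-3.7,-0.2,-4.9],[0,-4.55,0]],[0,[-3.7,-0.2,-4.9],[0,-4.55,0]],[0,[-3.7,-0.2,-4.9],[0,-4.55,0]]]'; python3 - <<'E'
from h import *
st(); snap("scene","s12",(200,100,350,300),3); snap("top","t12",(155,95,345,305),2.8)
E
python3 plan.py 514.6 56 226 -4 10
```

```text
time_s: 22.83
ee_pos: [568.7, 80.9, 222.8]
ee_rot: [-90.1, 0.1, -49.4]
force: [-0.8, 0.0, -0.9]
gripper_width: 27.8
time_s: 23.67
ee_pos: [513.9, 56.6, 224.9]
ee_rot: [-90.0, 0.1, -3.9]
force: [-0.2, -0.6, -0.5]
gripper_width: 27.9
t 23.67 pos [513.9  56.6 224.9] rot [-90.    0.1  -3.9] q [  5.   12.7  95.9  -0.   71.5 -81.1] F [-0.2 -0.6 -0.5] w 27.9
from [513.8  56.3 225.1] yaw -4.16 to [514.6  56.  226. ] -4.0
10 rows shift [ 0.1 -0.1 -0. ] turn [ 0. -0. -0.] total in tool axes [ 0.8 -0.9 -0.2] turn [ 0.  -0.2 -0.1]
```

View pics/s12.png

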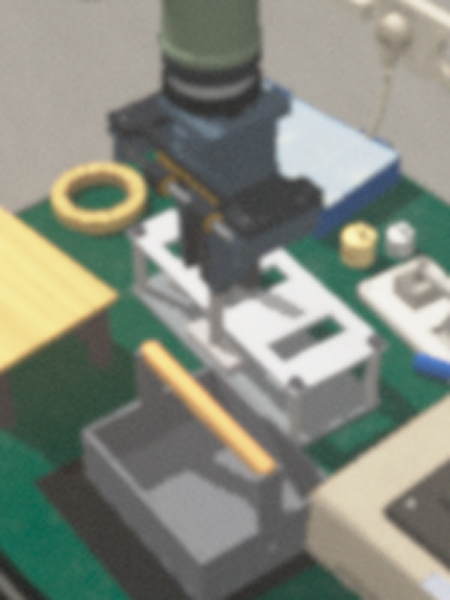

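View pics/t12.png

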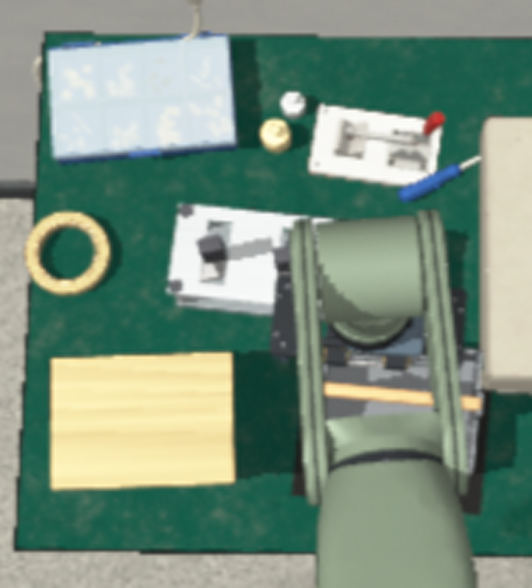

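```bash
python3 -m handwheel '[[0,[0.4,4,0],[0,0,0]],[0,[0.4,8,0],[0,0,0]],[0,[0,12,0],[0,0,0]],[0,[0,14,0],[0,0,0]],[0,[0,14,0],[0,0,0]],[0,[0,14,0],[0,0,0]],[0,[0,14,0],[0,0,0]],[0,[0,14,0],[0,0,0]],[0,[0,12,0],[0,0,0]],[0,[0,6,0],[0,0,0]]]';python3 -m handwheel '[[0,[0,2.5,0],[0,0,0]],[0,[0,1.5,0],[0,0,0]],[0,[0,1.5,0],[0,0,0]],[0,[0,1.5,0],[0,0,0]],[0,[0,1,0],[0,0,0]],[0,[0,1,0],[0,0,0]],[0,[0,1,0],[0,0,0]],[0,[0,1,0],[0,0,0]],[0,[0,0.7,0],[0,0,0]],[0,[0,0,0],[0,0,0]]]'; python3 - <<'E'
from h import *
st(); snap("scene","s13",(200,100,350,300),3)
E
```

```text
time_s: 24.6
ee_pos: [514.4, 56.8, 111.2]
ee_rot: [-90.0, 0.2, -4.2]
force: [0.1, 0.9, -1.0]
gripper_width: 27.9
time_s: 25.43
ee_pos: [515.5, 56.6, 101.8]
ee_rot: [-90.0, 0.0, -4.1]
force: [0.9, 0.6, -2.0]
gripper_width: 28.2
t 25.43 pos [515.5  56.6 101.8] rot [-90.    0.   -4.1] q [  5.   19.1 106.4  -0.   54.6 -80.9] F [ 0.9  0.6 -2. ] w 28.2
```

View pics/s13.png

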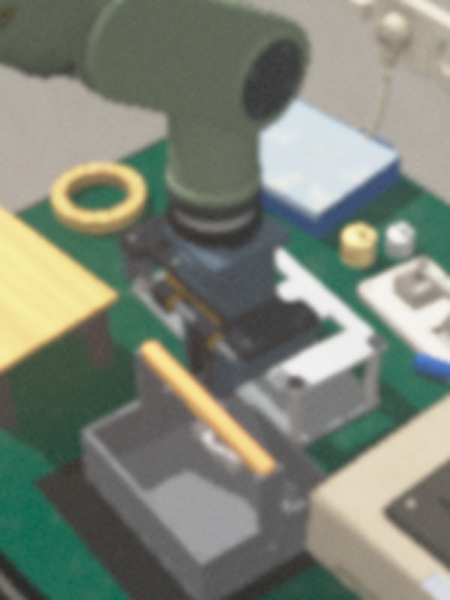

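```bash
python3 -m handwheel '[[0,[0,0.6,0],[0,0,0]],[0,[0,0.6,0],[0,0,0]],[0,[0,0.6,0],[0,0,0]],[0,[0,0.6,0],[0,0,0]],[0,[0,0.4,0],[0,0,0]],[0,[0,0,0],[0,0,0]],[0,[0,0,0],[0,0,0]],[0,[0,0,0],[0,0,0]],[0,[0,0,0],[0,0,0]],[0,[0,0,0],[0,0,0]]]'
```

```text
time_s: 26.32
ee_pos: [515.7, 56.7, 99.8]
ee_rot: [-90.0, -0.0, -4.1]
force: [-1.7, -0.3, 6.7]
gripper_width: 27.5
```

```bash
python3 -m handwheel '[[0.35,[0,0,0],[0,0,0]],[0.45,[0,0,0],[0,0,0]],[0.55,[0,0,0],[0,0,0]],[0.55,[0,0,0],[0,0,0]],[0.55,[0,0,0],[0,0,0]],[0.55,[0,-5,0],[0,0,0]],[0.55,[0,-10,0],[0,0,0]],[0.55,[0,-15,0],[0,0,0]],[0.55,[0,-20,0],[0,0,0]],[0.55,[0,-20,0],[0,0,0]]]' 25; python3 plan.py 625 143.6 200 5 10;  python3 - <<'E'
from h import *
st(); snap("scene","s14",(200,100,350,300),3)
E
```

```text
time_s: 27.15
ee_pos: [515.5, 56.6, 170.6]
ee_rot: [-90.0, -0.0, -4.1]
force: [0.9, 0.3, 0.4]
gripper_width: 49.8
from [515.5  56.6 170.6] yaw -4.11 to [625.  143.6 200. ] 5.0
10 rows shift [11.  -2.9  8.7] turn [ 0.  -0.9  0. ] total in tool axes [103.  -29.4  94.6] turn [ 0.  -9.1  0. ]
t 27.15 pos [515.5  56.6 170.6] rot [-90.   -0.   -4.1] q [  5.   15.1 100.8  -0.   64.  -80.9] F [0.9 0.3 0.4] w 49.8
```

View pics/s14.png

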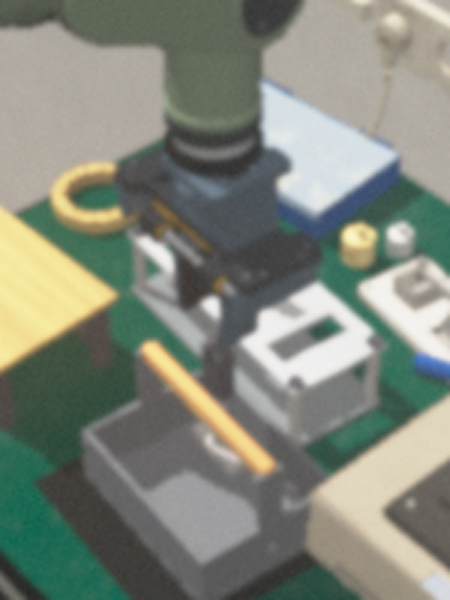

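Bar 0 stands upright in the far bay behind the handle at (218,370). On to bar 1.

```bash
python3 -m handwheel '[[0.7,[3,-6,3],[0,0,0]],[0.7,[10,-8,8],[0,-0.9,0]],[0.7,[15,-8,13],[0,-1.3,0]],[0.7,[16,-6,13],[0,-1.3,0]],[0.7,[16,-2,13],[0,-1.3,0]],[0.7,[15,0,13],[0,-1.3,0]],[0.7,[14,0,12],[0,-1.2,0]],[0.7,[12,0,8],[0,-1,0]],[0.7,[6,0,3],[0,-0.8,0]],[0.7,[2,0,1],[0,0,0]]]'; python3 plan.py 624.5 143.7 99.5 5 14
```

```text
time_s: 28.03
ee_pos: [625.7, 143.7, 198.2]
ee_rot: [-90.0, 0.1, 5.0]
force: [0.4, -0.5, -0.4]
gripper_width: 63.9
from [625.7 143.7 198.2] yaw 5.05 to [624.5 143.7  99.5] 5.0
14 rows shift [-0.1  7.   0. ] turn [ 0.  0. -0.] total in tool axes [-1.1 98.7  0.2] turn [ 0.   0.  -0.1]
```

```bash
python3 -m handwheel '[[0.7,[-0.5,6,0],[0,0,0]],[0.7,[-0.5,10,0],[0,0,0]],[0.7,[0,12,0],[0,0,0]],[0.7,[0,13,0],[0,0,0]],[0.7,[0,13,0],[0,0,0]],[0.7,[0,13,0],[0,0,0]],[0.7,[0,12,0],[0,0,0]],[0.7,[0,10,0],[0,0,0]],[0.7,[0,6,0],[0,0,0]],[0.7,[0,3,0],[0,0,0]]]'; python3 - <<'E'
from h import *
st(); snap("scene","s15",(200,100,350,300),3)
E
```

```text
time_s: 28.87
ee_pos: [623.2, 142.4, 99.8]
ee_rot: [-90.0, 0.1, 5.0]
force: [-0.7, 0.4, -0.5]
gripper_width: 63.8
t 28.87 pos [623.2 142.4  99.8] rot [-90.    0.1   5. ] q [ 11.8  28.9  89.8  -0.   61.4 -83.1] F [-0.7  0.4 -0.5] w 63.8
```

View pics/s15.png

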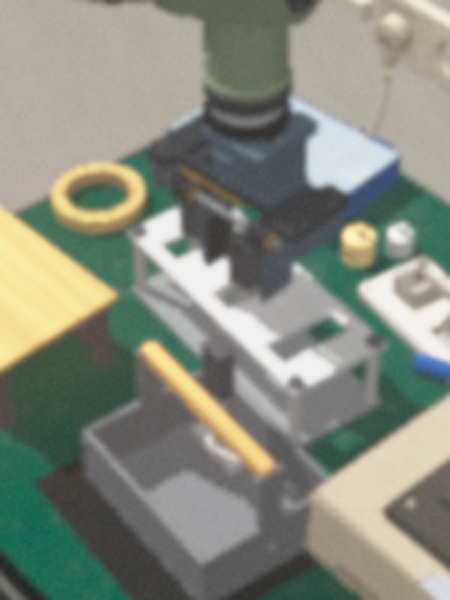

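```bash
python3 -m handwheel '[[0.6,[1,0,0.8],[0,0,0]],[0.3,[0,0,0],[0,0,0]],[0,[0,0,0],[0,0,0]],[0,[0,0,0],[0,0,0]],[0,[0,0,0],[0,0,0]],[0,[0,0,0],[0,0,0]],[0,[0,0,0],[0,0,0]],[0,[0,0,0],[0,0,0]],[0,[0,0,0],[0,0,0]],[0,[0,0,0],[0,0,0]]]' 25;  python3 - <<'E'
from h import *
st(); snap("scene","s16",(230,130,310,210),6)
E
python3 plan.py 633.4 144 109.5 -95.4 15
```

```text
time_s: 29.75
ee_pos: [625.0, 143.8, 101.0]
ee_rot: [-90.0, 0.0, 5.0]
force: [-0.3, 0.6, -0.6]
gripper_width: 27.8
t 29.75 pos [625.  143.8 101. ] rot [-90.   0.   5.] q [ 11.9  29.   89.5  -0.   61.5 -83.1] F [-0.3  0.6 -0.6] w 27.8
from [625.  143.8 101. ] yaw 4.98 to [633.4 144.  109.5] -95.4
15 rows shift [ 0.5 -0.6  0.4] turn [ 0.   6.7 -0. ] total in tool axes [ 8.4 -8.5 -0.5] turn [  0.  100.4  -0. ]
```

View pics/s16.png

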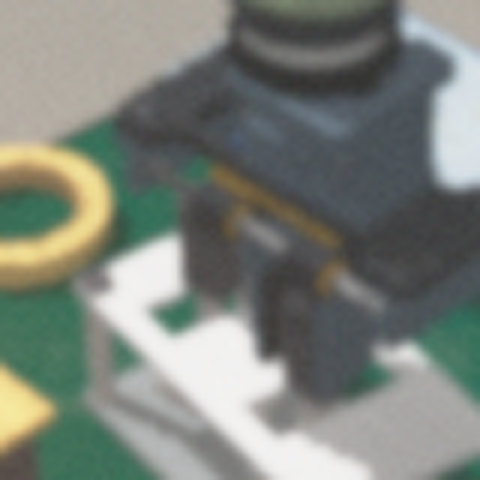

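```bash
python3 -m handwheel '[[0,[0,0,0],[0,0,0]],[0,[0,-2,0],[0,0,0]],[0,[0,-3,0],[0,0,0]],[0,[0,-3,0],[0,0,0]],[0,[0,-1.5,0],[0,0,0]],[0,[0.5,0,0.4],[0,6.7,0]],[0,[0.5,0,0.4],[0,6.7,0]],[0,[0.5,0,0.4],[0,6.7,0]],[0,[0.5,0,0.4],[0,6.7,0]],[0,[0.5,0,0.4],[0,6.7,0]]]' 50; python3 -m handwheel '[[0,[0.5,0,0.4],[0,6.7,0]],[0,[0.5,0,0.4],[0,6.7,0]],[0,[0.5,0,0.4],[0,6.7,0]],[0,[0.5,0,0.4],[0,6.7,0]],[0,[0.5,0,0.4],[0,6.7,0]],[0,[0.5,0,0.4],[0,6.7,0]],[0,[0.5,0,0.4],[0,6.7,0]],[0,[0.5,0,0.4],[0,6.7,0]],[0,[0.5,0,0.4],[0,6.7,0]],[0,[0.5,0,0.4],[0,6.7,0]]]' 50; python3 plan.py 633.4 144 112 -95.4 15; python3 - <<'E'
from h import *
st(); snap("scene","s17",(230,130,310,210),6)
E
```

```text
time_s: 30.63
ee_pos: [628.0, 145.4, 110.9]
ee_rot: [-90.0, -0.0, -28.8]
force: [-0.4, 0.1, -1.2]
gripper_width: 27.8
time_s: 31.47
ee_pos: [633.6, 143.4, 110.8]
ee_rot: [-90.0, -0.0, -95.8]
force: [0.8, 0.2, -1.8]
gripper_width: 27.3
from [633.6 143.4 110.8] yaw -95.84 to [633.4 144.  112. ] -95.4
15 rows shift [-0.  -0.1 -0. ] turn [-0. -0.  0.] total in tool axes [-0.6 -1.2 -0.3] turn [-0.  -0.4  0. ]
t 31.47 pos [633.6 143.4 110.8] rot [-90.   -0.  -95.8] q [11.7 29.2 87.6 -0.  63.2 17.6] F [ 0.8  0.2 -1.8] w 27.3
```

View pics/s17.png

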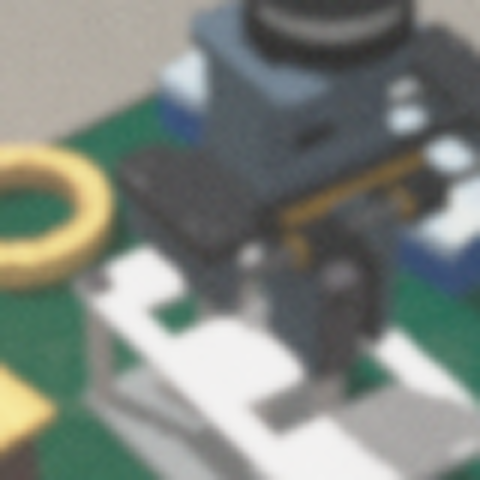

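```bash
python3 -m handwheel '[[0,[-0.5,-3,0],[0,-0.3,0]],[0,[0,-5,0],[0,0,0]],[0,[0,-6,0],[0,0,0]],[0,[0,-6,0],[0,0,0]],[0,[0,-6,0],[0,0,0]],[0,[0,-5,0],[0,0,0]],[0,[0,-3,0],[0,0,0]],[0,[0,-2,0],[0,0,0]],[0,[0,-1,0],[0,0,0]],[0,[0,0,0],[0,0,0]]]' 50; python3 -m handwheel '[[0,[0,-2,0],[0,0,0]],[0,[0,-2,0],[0,0,0]],[0,[0,-2,0],[0,0,0]],[0,[0,-2,0],[0,0,0]],[0,[0,-2,0],[0,0,0]],[0,[0,-2,0],[0,0,0]],[0,[0,-2,0],[0,0,0]],[0,[0,-2,0],[0,0,0]],[0,[0,-2,0],[0,0,0]],[0,[0,0,0],[0,0,0]]]' 50
```

```text
time_s: 32.35
ee_pos: [633.6, 143.8, 147.7]
ee_rot: [-90.0, -0.0, -95.2]
force: [-0.1, 0.1, -1.4]
gripper_width: 27.4
time_s: 33.18
ee_pos: [633.9, 143.9, 166.2]
ee_rot: [-89.9, 0.0, -95.2]
force: [0.5, 0.3, -1.2]
gripper_width: 27.9
```

```bash
python3 -m handwheel '[[0,[0,-2,0],[0,0,0]],[0,[0,-4,0],[0,0,0]],[0,[0,-6,0],[0,0,0]],[0,[0,-8,0],[0,0,0]],[0,[0,-10,0],[0,0,0]],[0,[0,-12,0],[0,0,0]],[0,[0,-12,0],[0,0,0]],[0,[0,-8,0],[0,0,0]],[0,[0,-4,0],[0,0,0]],[0,[0,0,0],[0,0,0]]]' 50; python3 - <<'E'
from h import *
st(); snap("scene","s18",(200,100,350,300),3); snap("top","t18",(155,95,345,305),2.8)
E
```

```text
time_s: 34.02
ee_pos: [634.2, 144.0, 233.2]
ee_rot: [-89.9, 0.0, -95.2]
force: [0.3, -0.0, -1.5]
gripper_width: 27.7
t 34.02 pos [634.2 144.  233.2] rot [-89.9   0.  -95.2] q [11.8 24.6 77.2 -0.  78.1 17. ] F [ 0.3 -0.  -1.5] w 27.7
```

View pics/s18.png

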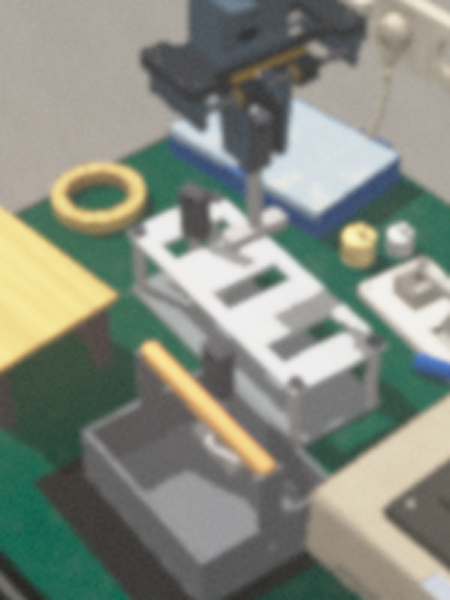

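View pics/t18.png

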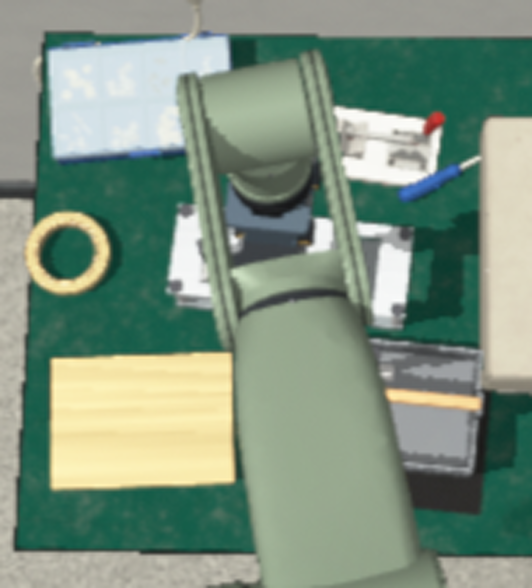

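```bash
python3 plan.py 434.6 59.8 252 -4.1 20
```

```text
from [633.4 143.8 231.4] yaw -95.21 to [434.6  59.8 252. ] -4.1
20 rows shift [ -3.1  -1.  -11.6] turn [ 0.  -4.6 -0. ] total in tool axes [ 101.7  -20.5 -190.4] turn [  0.  -91.1  -0. ]
```

```bash
python3 -m handwheel '[[0,[-3.1,-2,-11.6],[0,-4.55,0]],[0,[-3.1,-3,-11.6],[0,-4.55,0]],[0,[-3.1,-3,-11.6],[0,-4.55,0]],[0,[-3.1,-3,-11.6],[0,-4.55,0]],[0,[-3.1,-3,-11.6],[0,-4.55,0]],[0,[-3.1,-3,-11.6],[0,-4.55,0]],[0,[-3.1,-2,-11.6],[0,-4.55,0]],[0,[-3.1,-1,-11.6],[0,-4.55,0]],[0,[-3.1,0,-11.6],[0,-4.55,0]],[0,[-3.1,0,-11.6],[0,-4.55,0]]]';python3 -m handwheel '[[0,[-3.1,0,-11.6],[0,-4.55,0]],[0,[-3.1,0,-11.6],[0,-4.55,0]],[0,[-3.1,0,-11.6],[0,-4.55,0]],[0,[-3.1,0,-11.6],[0,-4.55,0]],[0,[-3.1,0,-11.6],[0,-4.55,0]],[0,[-3.1,0,-11.6],[0,-4.55,0]],[0,[-3.1,0,-11.6],[0,-4.55,0]],[0,[-3.1,0,-11.6],[0,-4.55,0]],[0,[-3.1,0,-11.6],[0,-4.55,0]],[0,[-3.1,0,-11.6],[0,-4.55,0]]]'; python3 plan.py 434.6 59.8 252 -4.1 20;  python3 - <<'E'
from h import *
st(); snap("scene","s19",(200,100,350,300),3); snap("top","t19",(155,95,345,305),2.8)
E
```

```text
time_s: 34.95
ee_pos: [515.5, 143.2, 250.8]
ee_rot: [-90.1, 0.0, -49.5]
force: [0.5, 0.2, -1.6]
gripper_width: 27.7
time_s: 35.78
ee_pos: [434.1, 58.9, 251.0]
ee_rot: [-90.0, 0.1, -4.0]
force: [-0.1, 0.0, -2.0]
gripper_width: 27.9
from [434.1  58.9 251. ] yaw -3.97 to [434.6  59.8 252. ] -4.1
20 rows shift [ 0.  -0.1  0. ] turn [ 0.  0. -0.] total in tool axes [ 0.5 -1.   0.9] turn [ 0.   0.1 -0.1]
t 35.78 pos [434.1  58.9 251. ] rot [-90.    0.1  -4. ] q [  6.2   4.5 102.2  -0.   73.4 -79.8] F [-0.1  0.  -2. ] w 27.9
```

View pics/s19.png

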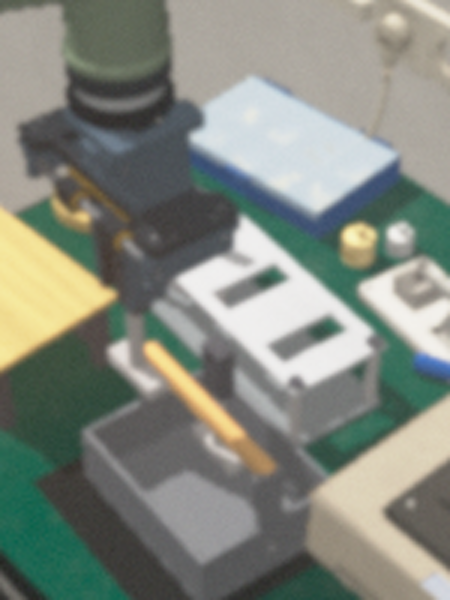

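View pics/t19.png

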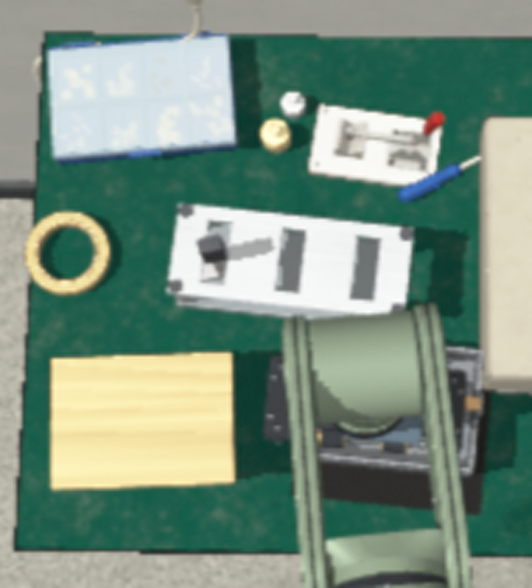

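```bash
python3 -m handwheel '[[0,[0.5,5,0.5],[0,0,0]],[0,[0,10,0],[0,0,0]],[0,[0,15,0],[0,0,0]],[0,[0,18,0],[0,0,0]],[0,[0,18,0],[0,0,0]],[0,[0,18,0],[0,0,0]],[0,[0,18,0],[0,0,0]],[0,[0,17,0],[0,0,0]],[0,[0,13,0],[0,0,0]],[0,[0,7,0],[0,0,0]]]';python3 -m handwheel '[[0,[0,2.5,0],[0,0,0]],[0,[0,1.5,0],[0,0,0]],[0,[0,1,0],[0,0,0]],[0,[0,1,0],[0,0,0]],[0,[0,1,0],[0,0,0]],[0,[0,1,0],[0,0,0]],[0,[0,0.7,0],[0,0,0]],[0,[0,0.7,0],[0,0,0]],[0,[0,0,0],[0,0,0]],[0,[0,0,0],[0,0,0]]]'; python3 - <<'E'
from h import *
st(); snap("scene","s20",(200,100,350,300),3)
E
```

```text
time_s: 36.72
ee_pos: [434.2, 60.3, 110.1]
ee_rot: [-90.0, 0.2, -4.2]
force: [0.2, 0.4, -1.2]
gripper_width: 27.8
time_s: 37.55
ee_pos: [435.6, 59.8, 103.3]
ee_rot: [-90.0, -0.0, -4.2]
force: [0.1, -0.2, -0.6]
gripper_width: 27.7
t 37.55 pos [435.6  59.8 103.3] rot [-90.   -0.   -4.2] q [  6.3  12.6 115.9  -0.   51.5 -79.5] F [ 0.1 -0.2 -0.6] w 27.7
```

View pics/s20.png

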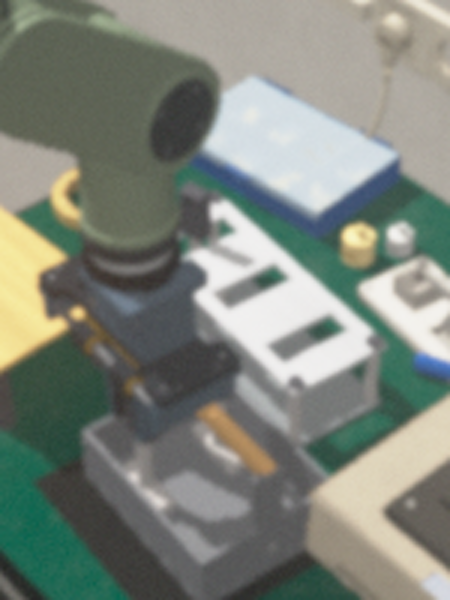

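```bash
python3 -m handwheel '[[0,[0,0.7,0],[0,0,0]],[0,[0,0.7,0],[0,0,0]],[0,[0,0.6,0],[0,0,0]],[0,[0,0.6,0],[0,0,0]],[0,[0,0.4,0],[0,0,0]],[0,[0,0,0],[0,0,0]],[0,[0,0,0],[0,0,0]],[0,[0,0,0],[0,0,0]],[0,[0,0,0],[0,0,0]],[0,[0,0,0],[0,0,0]]]'
```

```text
time_s: 38.43
ee_pos: [435.7, 59.9, 101.0]
ee_rot: [-90.0, -0.0, -4.2]
force: [-1.9, 1.3, 6.0]
gripper_width: 27.9
```

```bash
python3 -m handwheel '[[0.35,[0,0,0],[0,0,0]],[0.45,[0,0,0],[0,0,0]],[0.55,[0,0,0],[0,0,0]],[0.55,[0,0,0],[0,0,0]],[0.55,[0,0,0],[0,0,0]],[0.55,[0,-5,0],[0,0,0]],[0.55,[0,-10,0],[0,0,0]],[0.55,[0,-20,0],[0,0,0]],[0.55,[0,-30,0],[0,0,0]],[0.55,[0,-40,0],[0,0,0]]]' 25; python3 plan.py 634.8 227.8 205 20 10;  python3 - <<'E'
from h import *
st(); snap("scene","s21",(200,100,350,300),3)
E
```

```text
time_s: 39.27
ee_pos: [433.8, 59.7, 204.8]
ee_rot: [-90.1, 0.3, -4.2]
force: [0.4, 0.7, 0.1]
gripper_width: 50.3
from [433.8  59.7 204.8] yaw -4.22 to [634.8 227.8 205. ] 20.0
10 rows shift [22.1 -0.1 14.5] turn [-0.  -2.4 -0. ] total in tool axes [188.1  -1.5 182.5] turn [ -0.  -24.2  -0.3]
t 39.27 pos [433.8  59.7 204.8] rot [-90.1   0.3  -4.2] q [  6.3   6.5 106.8  -0.   67.  -79.5] F [0.4 0.7 0.1] w 50.3
```

View pics/s21.png

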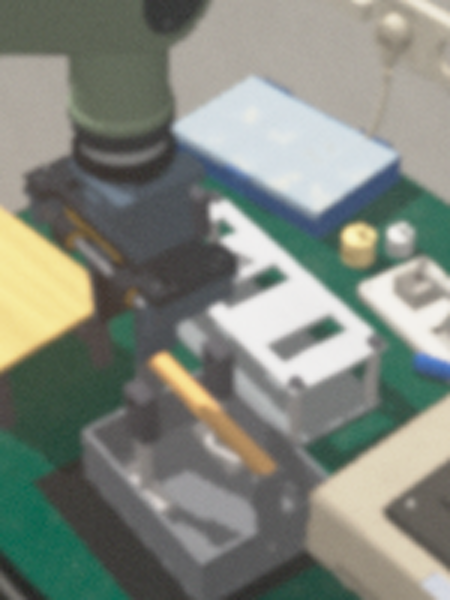

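Both bars stand upright in the caddy, at (142,405) and (218,370). On to bar 2.

```bash
python3 -m handwheel '[[0.7,[22,-1,14.5],[0,-2.4,0]],[0.7,[22,0,14.5],[0,-2.4,0]],[0.7,[22,0,14.5],[0,-2.4,0]],[0.7,[22,0,14.5],[0,-2.4,0]],[0.7,[22,0,14.5],[0,-2.4,0]],[0.7,[22,0,14.5],[0,-2.4,0]],[0.7,[22,0,14.5],[0,-2.4,0]],[0.7,[22,0,14.5],[0,-2.4,0]],[0.7,[22,0,14.5],[0,-2.4,0]],[0.7,[22,0,14.5],[0,-2.4,0]]]'; python3 plan.py 634.8 227.8 155 20 10; python3 - <<'E'
from h import *
snap("top","t22",(155,95,345,305),2.8); snap("scene","s22",(200,100,350,300),3)
E
```

```text
time_s: 40.15
ee_pos: [637.0, 228.8, 206.2]
ee_rot: [-90.0, -0.0, 19.9]
force: [0.1, -0.4, -0.7]
gripper_width: 63.7
from [637.  228.8 206.2] yaw 19.89 to [634.8 227.8 155. ] 20.0
10 rows shift [-0.2  5.1 -0. ] turn [ 0. -0.  0.] total in tool axes [-2.4 51.2 -0.1] turn [ 0.  -0.1  0. ]
```

View pics/t22.png

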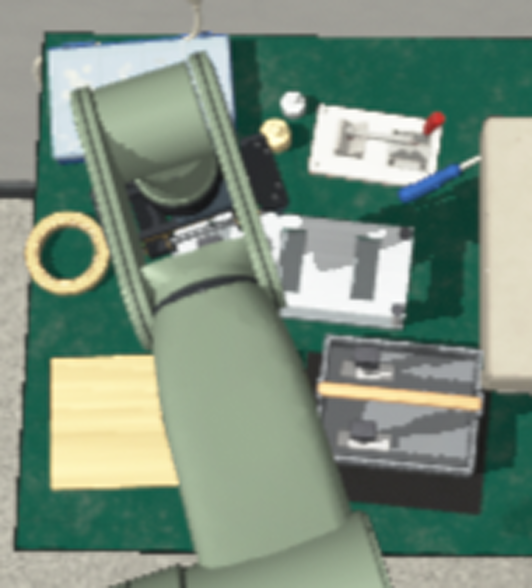

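```bash
python3 -m handwheel '[[0.7,[-1,4,0],[0,0,0]],[0.7,[-0.6,10,0],[0,0,0]],[0.7,[0,10,0],[0,0,0]],[0.7,[0,10,0],[0,0,0]],[0.7,[0,10,0],[0,0,0]],[0.7,[0,7,0],[0,0,0]],[0.7,[0,0,0],[0,0,0]],[0.7,[0,0,0],[0,0,0]],[0.7,[0,0,0],[0,0,0]],[0.7,[0,0,0],[0,0,0]]]'; python3 - <<'E'
from h import *
st(); snap("scene","s23",(215,100,295,200),6)
p=np.array(env.state()["ee_pos"])
for q in [p,p+[-13,35,0],p-[-13,35,0],(635,228,140),(635,228,86)]: print((proj("scene",q)-[215,100]+.5)*6)
E
```

```text
time_s: 41.08
ee_pos: [635.0, 227.5, 155.9]
ee_rot: [-90.0, -0.1, 19.8]
force: [0.3, -0.7, -0.3]
gripper_width: 64.3
t 41.08 pos [635.  227.5 155.9] rot [-90.   -0.1  19.8] q [ 18.7  29.3  80.4  -0.   70.2 -91. ] F [ 0.3 -0.7 -0.3] w 64.3
[296.6 354.8]
[227.2 331.3]
[367.2 378.8]
[296.7 381.2]
[299.1 469.4]
```

View pics/s23.png

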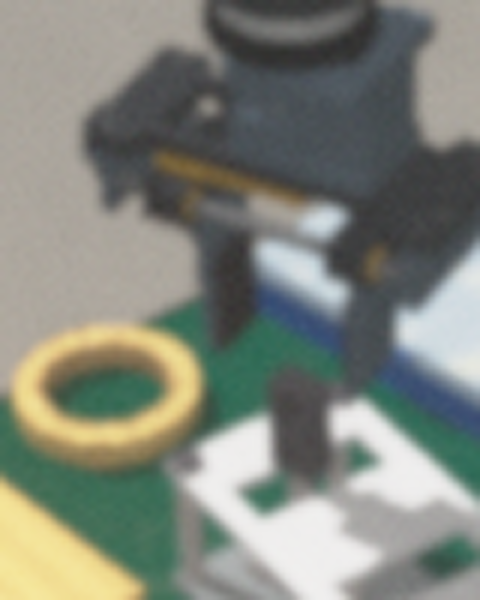

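```bash
python3 -m handwheel '[[0.7,[0,5,0],[0,0,0]],[0.7,[0,8,0],[0,0,0]],[0.7,[0,9,0],[0,0,0]],[0.7,[0,9,0],[0,0,0]],[0.7,[0,9,0],[0,0,0]],[0.7,[0,7,0],[0,0,0]],[0.7,[0,5,0],[0,0,0]],[0.7,[0,3,0],[0,0,0]],[0.6,[0,0,0],[0,0,0]],[0.4,[0,0,0],[0,0,0]]]' 25; python3 -m handwheel '[[0.2,[0,0,0],[0,0,0]],[0,[0,0,0],[0,0,0]],[0,[0,0,0],[0,0,0]],[0,[0,0,0],[0,0,0]],[0,[0,0,0],[0,0,0]],[0,[0,0,0],[0,0,0]],[0,[0,0,0],[0,0,0]],[0,[0,0,0],[0,0,0]],[0,[0,0,0],[0,0,0]],[0,[0,0,0],[0,0,0]]]' 25; python3 - <<'E'
from h import *
st(); snap("scene","s24",(215,100,295,200),6)
E
python3 plan.py 641.6 228.8 109.5 -95.4 17
```

```text
time_s: 41.97
ee_pos: [634.7, 227.4, 100.3]
ee_rot: [-90.0, -0.0, 19.8]
force: [0.0, -0.2, 0.5]
gripper_width: 53.3
time_s: 42.8
ee_pos: [634.7, 227.5, 100.4]
ee_rot: [-90.0, -0.0, 19.8]
force: [-1.0, 0.4, 1.4]
gripper_width: 29.1
t 42.8 pos [634.7 227.5 100.4] rot [-90.   -0.   19.8] q [ 18.7  31.7  84.6   0.   63.7 -91. ] F [-1.   0.4  1.4] w 29.1
from [634.7 227.5 100.4] yaw 19.78 to [641.6 228.8 109.5] -95.4
17 rows shift [ 0.3 -0.5  0.3] turn [-0.   6.8  0. ] total in tool axes [ 6.9 -9.  -1.1] turn [ -0.  115.2   0. ]
```

View pics/s24.png

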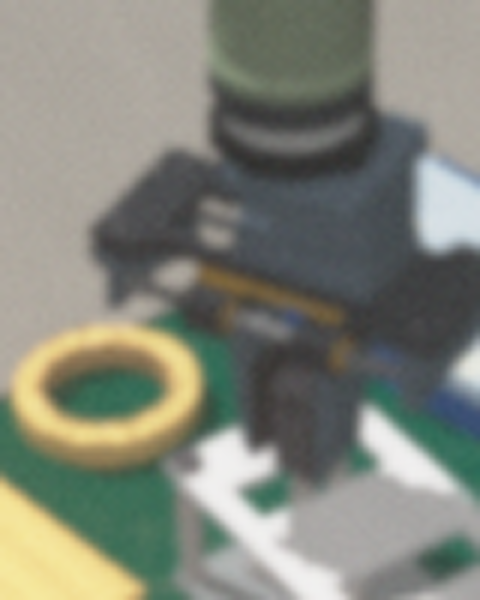

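```bash
python3 -m handwheel '[[0,[0,0,0],[0,0,0]],[0,[0,0,0],[0,0,0]],[0,[0,0,0],[0,0,0]],[0,[0,0,0],[0,0,0]],[0,[0,-2,0],[0,0,0]],[0,[0,-3,0],[0,0,0]],[0,[0,-3,0],[0,0,0]],[0,[0,-1.5,0],[0,0,0]],[0,[0,0,0],[0,0,0]],[0,[0,0,0],[0,0,0]]]' 50; python3 -c "
from h import *
st()"
```

```text
time_s: 43.68
ee_pos: [634.5, 227.3, 109.7]
ee_rot: [-90.0, 0.0, 19.8]
force: [-0.1, -0.2, -1.0]
gripper_width: 28.5
t 43.68 pos [634.5 227.3 109.7] rot [-90.    0.   19.8] q [ 18.7  31.3  83.9  -0.   64.8 -91. ] F [-0.1 -0.2 -1. ] w 28.5
```

```bash
python3 -m handwheel '[[0,[0.3,0,0.3],[0,6.5,0]],[0,[0.3,0,0.3],[0,6.8,0]],[0,[0.3,0,0.3],[0,6.8,0]],[0,[0.3,0,0.3],[0,6.8,0]],[0,[0.3,0,0.3],[0,6.8,0]],[0,[0.3,0,0.3],[0,6.8,0]],[0,[0.3,0,0.3],[0,6.8,0]],[0,[0.3,0,0.3],[0,6.8,0]],[0,[0.3,0,0.3],[0,6.8,0]],[0,[0.3,0,0.3],[0,6.8,0]]]' 50; python3 -m handwheel '[[0,[0.3,0,0.3],[0,6.8,0]],[0,[0.3,0,0.3],[0,6.8,0]],[0,[0.3,0,0.3],[0,6.8,0]],[0,[0.3,0,0.3],[0,6.8,0]],[0,[0.3,0,0.3],[0,6.8,0]],[0,[0.3,0,0.3],[0,6.8,0]],[0,[0.3,0,0.3],[0,6.6,0]],[0,[0,0,0],[0,0,0]],[0,[0,0,0],[0,0,0]],[0,[0,0,0],[0,0,0]]]' 50; python3 plan.py 641.6 228.8 112 -95.4 1; python3 - <<'E'
from h import *
st(); snap("scene","s25",(215,100,295,200),6)
E
```

```text
time_s: 44.52
ee_pos: [637.7, 229.5, 109.4]
ee_rot: [-90.0, 0.0, -48.2]
force: [-0.5, -0.2, -1.5]
gripper_width: 28.7
time_s: 45.35
ee_pos: [640.4, 228.4, 109.6]
ee_rot: [-90.0, -0.0, -95.2]
force: [-0.7, -0.8, -1.9]
gripper_width: 28.6
from [640.4 228.4 109.6] yaw -95.17 to [641.6 228.8 112. ] -95.4
1 rows shift [-0.5 -2.4  1.2] turn [0.  0.2 0. ] total in tool axes [-0.5 -2.4  1.2] turn [0.  0.2 0. ]
t 45.35 pos [640.4 228.4 109.6] rot [-90.   -0.  -95.2] q [18.7 31.8 83.  -0.  65.2 23.8] F [-0.7 -0.8 -1.9] w 28.6
```

View pics/s25.png

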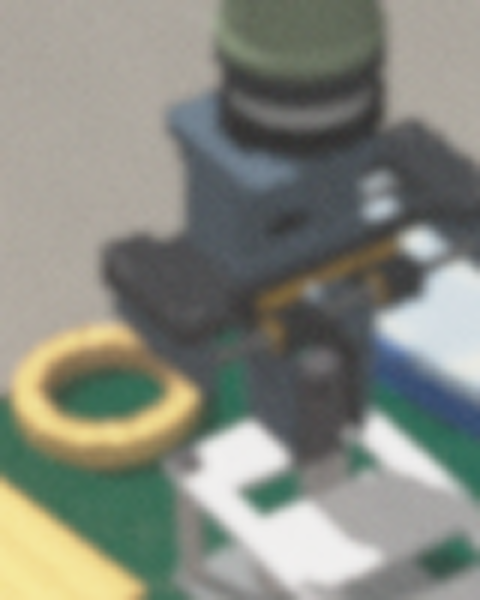

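```bash
python3 -m handwheel '[[0,[-0.5,-3,1.2],[0,0.2,0]],[0,[0,-5,0],[0,0,0]],[0,[0,-6,0],[0,0,0]],[0,[0,-6,0],[0,0,0]],[0,[0,-6,0],[0,0,0]],[0,[0,-5,0],[0,0,0]],[0,[0,-3,0],[0,0,0]],[0,[0,-2,0],[0,0,0]],[0,[0,-1,0],[0,0,0]],[0,[0,0,0],[0,0,0]]]' 50; python3 -m handwheel '[[0,[0,-1.5,0],[0,0,0]],[0,[0,-1.5,0],[0,0,0]],[0,[0,-1.5,0],[0,0,0]],[0,[0,-1.5,0],[0,0,0]],[0,[0,-1.5,0],[0,0,0]],[0,[0,-1.5,0],[0,0,0]],[0,[0,-1,0],[0,0,0]],[0,[0,0,0],[0,0,0]],[0,[0,0,0],[0,0,0]],[0,[0,0,0],[0,0,0]]]' 50
```

```text
time_s: 46.23
ee_pos: [641.8, 228.8, 146.9]
ee_rot: [-90.0, -0.0, -95.5]
force: [-0.1, -0.1, -1.9]
gripper_width: 28.5
time_s: 47.07
ee_pos: [642.0, 229.4, 158.1]
ee_rot: [-89.9, 0.1, -95.5]
force: [0.8, 0.9, -1.4]
gripper_width: 29.0
```

```bash
python3 -m handwheel '[[0,[0,-2,0],[0,0,0]],[0,[0,-2,0],[0,0,0]],[0,[0,-2,0],[0,0,0]],[0,[0,-2,0],[0,0,0]],[0,[0,-2,0],[0,0,0]],[0,[0,-2,0],[0,0,0]],[0,[0,-4,0],[0,0,0]],[0,[0,-6,0],[0,0,0]],[0,[0,-6,0],[0,0,0]],[0,[0,-3,0],[0,0,0]]]' 50; python3 -m handwheel '[[0,[0,-2,0],[0,0,0]],[0,[0,-4,0],[0,0,0]],[0,[0,-8,0],[0,0,0]],[0,[0,-10,0],[0,0,0]],[0,[0,-10,0],[0,0,0]],[0,[0,-10,0],[0,0,0]],[0,[0,-10,0],[0,0,0]],[0,[0,-6,0],[0,0,0]],[0,[0,-3,0],[0,0,0]],[0,[0,0,0],[0,0,0]]]' 50; python3 - <<'E'
from h import *
st(); snap("scene","s26",(200,80,350,280),3);snap("top","t26",(155,95,345,305),2.8)
E
```

```text
time_s: 47.9
ee_pos: [642.3, 228.5, 189.3]
ee_rot: [-89.9, -0.0, -95.5]
force: [-0.7, -0.1, -0.5]
gripper_width: 28.8
time_s: 48.73
ee_pos: [642.1, 229.0, 251.8]
ee_rot: [-89.9, 0.0, -95.5]
force: [-0.0, 0.3, -1.9]
gripper_width: 28.3
t 48.73 pos [642.1 229.  251.8] rot [-89.9   0.  -95.5] q [18.7 27.2 70.2 -0.  82.5 24.2] F [-0.   0.3 -1.9] w 28.3
```

View pics/s26.png

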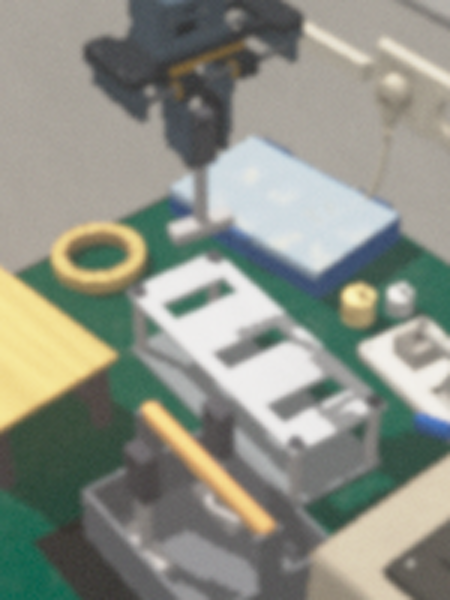

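View pics/t26.png

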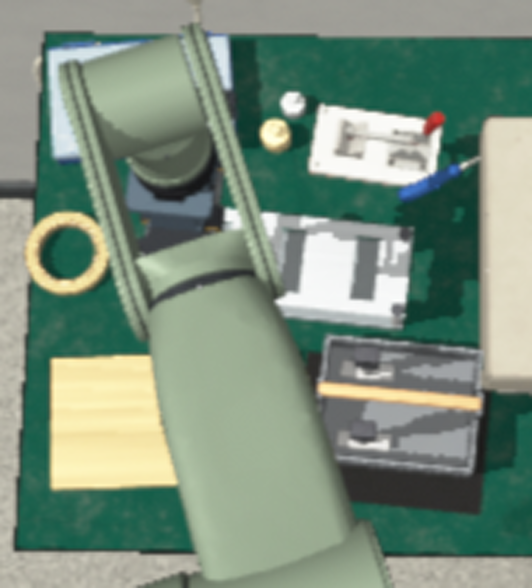

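```bash
python3 plan.py 428.9 -20 254 -4.1 20
```

```text
from [641.5 228.8 250.3] yaw -95.51 to [428.9 -20.  254. ] -4.1
20 rows shift [  3.7  -0.2 -17.9] turn [ 0.  -4.6 -0. ] total in tool axes [ 268.1   -3.4 -187.8] turn [  0.1 -91.4  -0. ]
```

```bash
python3 -m handwheel '[[0,[3.7,-1,-17.9],[0,-4.6,0]],[0,[3.7,-1,-17.9],[0,-4.6,0]],[0,[3.7,-1,-17.9],[0,-4.6,0]],[0,[3.7,0,-17.9],[0,-4.6,0]],[0,[3.7,0,-17.9],[0,-4.6,0]],[0,[3.7,0,-17.9],[0,-4.6,0]],[0,[3.7,0,-17.9],[0,-4.5,0]],[0,[3.7,0,-17.9],[0,-4.5,0]],[0,[3.7,0,-17.9],[0,-4.5,0]],[0,[3.7,0,-17.9],[0,-4.6,0]]]';python3 -m handwheel '[[0,[3.7,0,-17.9],[0,-4.6,0]],[0,[3.7,0,-17.9],[0,-4.6,0]],[0,[3.7,0,-17.9],[0,-4.6,0]],[0,[3.7,0,-17.9],[0,-4.5,0]],[0,[3.7,0,-17.9],[0,-4.5,0]],[0,[3.7,0,-17.9],[0,-4.6,0]],[0,[3.7,0,-17.9],[0,-4.6,0]],[0,[3.7,0,-17.9],[0,-4.5,0]],[0,[3.7,0,-17.9],[0,-4.5,0]],[0,[3.7,0,-17.9],[0,-4.6,0]]]'; python3 plan.py 428.9 -20 252 -4.1 1;  python3 - <<'E'
from h import *
st(); snap("scene","s27",(200,100,350,300),3);snap("top","t27",(155,95,345,305),2.8)
E
```

```text
time_s: 49.67
ee_pos: [481.5, 148.1, 253.1]
ee_rot: [-90.1, 0.0, -49.6]
force: [0.7, 0.3, -1.6]
gripper_width: 28.8
time_s: 50.5
ee_pos: [428.2, -22.0, 253.3]
ee_rot: [-90.0, 0.1, -4.0]
force: [0.7, 0.6, -1.6]
gripper_width: 28.4
from [428.2 -22.  253.3] yaw -3.98 to [428.9 -20.  252. ] -4.1
1 rows shift [0.6 1.3 2. ] turn [ 0.   0.1 -0.1] total in tool axes [0.5 1.3 2. ] turn [ 0.   0.1 -0.1]
t 50.5 pos [428.2 -22.  253.3] rot [-90.    0.1  -4. ] q [ -4.5   3.5 102.9  -0.   73.6 -90.5] F [ 0.7  0.6 -1.6] w 28.4
```

View pics/s27.png

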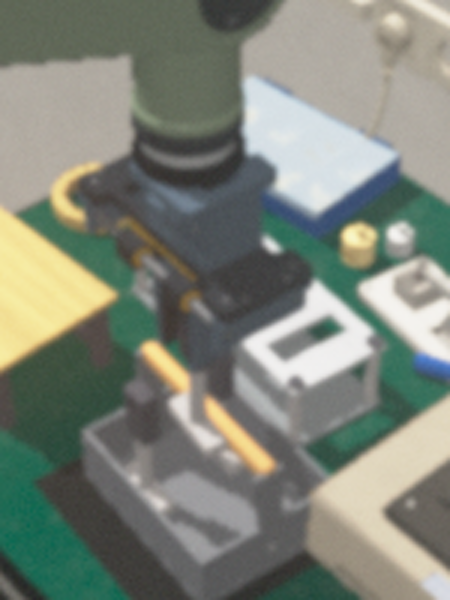

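View pics/t27.png

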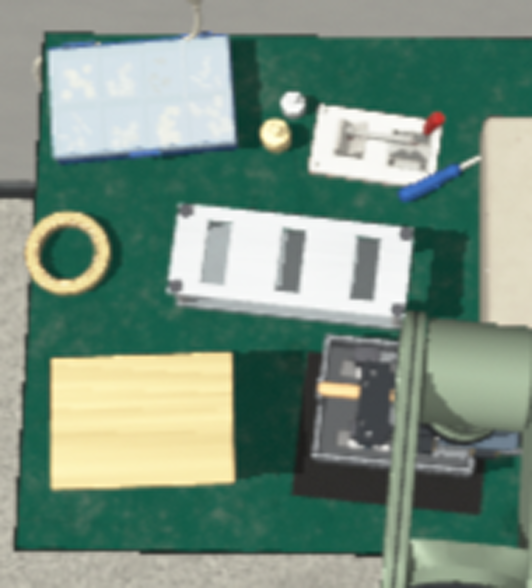

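```bash
python3 -m handwheel '[[0,[0.5,5,1.5],[0,0,0]],[0,[0,10,0],[0,0,0]],[0,[0,15,0],[0,0,0]],[0,[0,18,0],[0,0,0]],[0,[0,18,0],[0,0,0]],[0,[0,18,0],[0,0,0]],[0,[0,18,0],[0,0,0]],[0,[0,17,0],[0,0,0]],[0,[0,14,0],[0,0,0]],[0,[0,8,0],[0,0,0]]]';python3 -m handwheel '[[0,[0,2.5,0],[0,0,0]],[0,[0,1.5,0],[0,0,0]],[0,[0,1,0],[0,0,0]],[0,[0,1,0],[0,0,0]],[0,[0,1,0],[0,0,0]],[0,[0,1,0],[0,0,0]],[0,[0,0.7,0],[0,0,0]],[0,[0,0.7,0],[0,0,0]],[0,[0,0,0],[0,0,0]],[0,[0,0,0],[0,0,0]]]'; python3 - <<'E'
from h import *
st(); snap("scene","s28",(200,100,350,300),3)
E
```

```text
time_s: 51.43
ee_pos: [428.3, -18.5, 110.7]
ee_rot: [-90.0, 0.2, -4.2]
force: [0.5, 0.2, -2.3]
gripper_width: 28.9
time_s: 52.27
ee_pos: [429.7, -19.7, 103.4]
ee_rot: [-90.0, -0.0, -4.2]
force: [0.5, 0.9, -0.3]
gripper_width: 28.6
t 52.27 pos [429.7 -19.7 103.4] rot [-90.   -0.   -4.2] q [ -4.2  11.8 117.   -0.   51.2 -89.9] F [ 0.5  0.9 -0.3] w 28.6
```

View pics/s28.png

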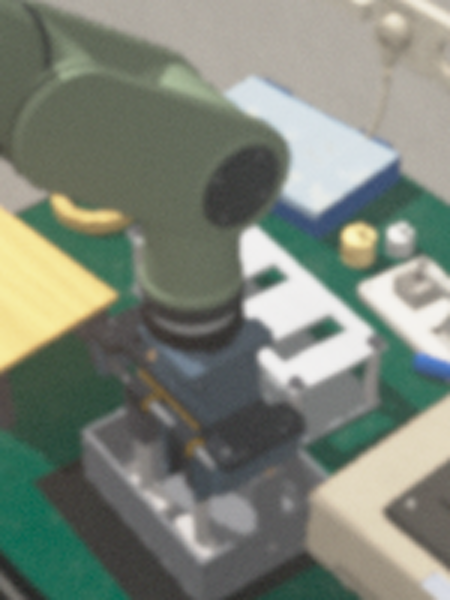

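```bash
python3 -m handwheel '[[0,[0,0.7,0],[0,0,0]],[0,[0,0.7,0],[0,0,0]],[0,[0,0.6,0],[0,0,0]],[0,[0,0.6,0],[0,0,0]],[0,[0,0.4,0],[0,0,0]],[0,[0,0,0],[0,0,0]],[0,[0,0,0],[0,0,0]],[0,[0,0,0],[0,0,0]],[0,[0,0,0],[0,0,0]],[0,[0,0,0],[0,0,0]]]'
```

```text
time_s: 53.15
ee_pos: [429.8, -19.7, 100.4]
ee_rot: [-90.0, -0.0, -4.2]
force: [-0.3, -0.3, 0.7]
gripper_width: 28.5
```

```bash
python3 -m handwheel '[[0,[0,0.4,0],[0,0,0]],[0,[0,0.4,0],[0,0,0]],[0,[0,0,0],[0,0,0]],[0,[0,0,0],[0,0,0]],[0.35,[0,0,0],[0,0,0]],[0.4,[0,0,0],[0,0,0]],[0.45,[0,0,0],[0,0,0]],[0.5,[0,0,0],[0,0,0]],[0.5,[0,0,0],[0,0,0]],[0.5,[0,0,0],[0,0,0]]]' 25; python3 -m handwheel '[[0.5,[0,-5,0],[0,0,0]],[0.5,[0,-10,0],[0,0,0]],[0.5,[0,-20,0],[0,0,0]],[0.5,[0,-30,0],[0,0,0]],[0.5,[0,-30,0],[0,0,0]],[0.5,[-10,-20,-20],[0,0,0]],[0.5,[-10,0,-25],[0,0,0]],[0.5,[0,0,-20],[0,0,0]],[0.5,[0,0,0],[0,0,0]],[0.5,[0,0,0],[0,0,0]]]'; python3 - <<'E'
from h import *
st(); snap("scene","s29",(200,100,350,300),3);snap("top","t29",(155,95,345,305),2.8)
E
```

```text
time_s: 53.98
ee_pos: [429.7, -19.8, 99.4]
ee_rot: [-90.0, 0.0, -4.2]
force: [-0.7, 0.1, 0.2]
gripper_width: 45.3
time_s: 54.82
ee_pos: [404.9, -83.4, 214.9]
ee_rot: [-90.0, -0.0, -4.3]
force: [1.3, -0.4, 0.7]
gripper_width: 45.6
t 54.82 pos [404.9 -83.4 214.9] rot [-90.   -0.   -4.3] q [-13.3   3.5 108.6   0.   67.8 -98.9] F [ 1.3 -0.4  0.7] w 45.6
```

View pics/s29.png

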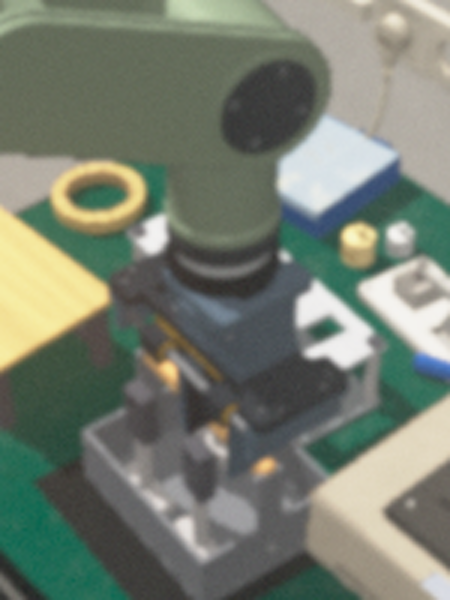

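View pics/t29.png

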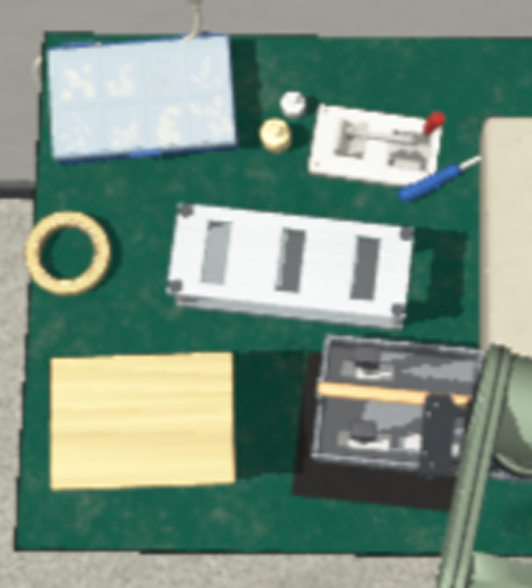

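All three bars stand in the caddy: blocks at crop (142,405) and (200,465) in the near bay, and the third at top-view (368,355) in the far bay. The guard is empty. Now I regrasp the handle.

```bash
python3 plan.py 472 19.3 205 -94.1 20; python3 - <<'E'
from caddy import *
fit([(327,338),(486,352),(473,473),(312,460)],[(320,383),(481,396),(480,411),(319,396)],3)
for n,p in (("b0",(514.6,56,140)),("b1",(434.6,59.8,140)),("b2",(429.5,-19.7,140))): print(n,(proj("top",p[:3])-[155,95]+.5)*2.8)
E
```

```text
from [405.  -82.6 214.5] yaw -4.22 to [472.   19.3 205. ] -94.1
20 rows shift [-1.6  0.5  6.6] turn [-0.   4.5 -0. ] total in tool axes [ 59.3   9.5 106.5] turn [-0.  89.9 -0. ]
rim centre [471.2  18.4] len 180.58816964682163 yaw -4.068634864896492 in mat 24.00311436422384 -3.821118041995059
handle centre [472.5  19.7] len 173.9648481181163 yaw -4.2175950784664336 in mat 25.15876771932968 -2.423454586961491
b0 [367.3 356.4]
b1 [362.7 430.6]
b2 [437.4 436.4]
```

```bash
python3 -m handwheel '[[0.6,[-1.6,0.5,6.6],[0,4.5,0]],[0.6,[-1.6,0.5,6.6],[0,4.5,0]],[0.6,[-1.6,0.5,6.6],[0,4.5,0]],[0.6,[-1.6,0.5,6.6],[0,4.5,0]],[0.6,[-1.6,0.5,6.6],[0,4.5,0]],[0.6,[-1.6,0.5,6.6],[0,4.5,0]],[0.6,[-1.6,0.5,6.6],[0,4.5,0]],[0.6,[-1.6,0.5,6.6],[0,4.5,0]],[0.6,[-1.6,0.5,6.6],[0,4.5,0]],[0.6,[-1.6,0.5,6.6],[0,4.5,0]]]';python3 -m handwheel '[[0.6,[-1.6,0.5,6.6],[0,4.5,0]],[0.6,[-1.6,0.5,6.6],[0,4.5,0]],[0.6,[-1.6,0.5,6.6],[0,4.5,0]],[0.6,[-1.6,0.5,6.6],[0,4.5,0]],[0.6,[-1.6,0.5,6.6],[0,4.5,0]],[0.6,[-1.6,0.5,6.6],[0,4.5,0]],[0.6,[-1.6,0.5,6.6],[0,4.5,0]],[0.6,[-1.6,0.5,6.6],[0,4.5,0]],[0.6,[-1.6,0.5,6.6],[0,4.5,0]],[0.6,[-1.6,0.5,6.6],[0,4.5,0]]]'; python3 plan.py 472 19.3 150 -94.1 1;  python3 - <<'E'
from h import *
st(); snap("scene","s30",(200,100,350,300),3)
E
```

```text
time_s: 55.75
ee_pos: [417.5, -16.6, 209.3]
ee_rot: [-90.0, 0.0, -49.3]
force: [-0.4, -0.3, 0.2]
gripper_width: 54.8
time_s: 56.58
ee_pos: [472.4, 20.5, 204.2]
ee_rot: [-90.1, 0.0, -94.3]
force: [-0.3, 1.4, 0.2]
gripper_width: 54.2
from [472.4  20.5 204.2] yaw -94.34 to [472.   19.3 150. ] -94.1
1 rows shift [ 1.2 54.2 -0.3] turn [ 0.1 -0.2 -0. ] total in tool axes [ 1.3 54.2 -0.3] turn [ 0.1 -0.2 -0. ]
t 56.58 pos [472.4  20.5 204.2] rot [-90.1   0.  -94.3] q [  1.1   9.5 103.2   0.   67.4   5.4] F [-0.3  1.4  0.2] w 54.2
```

View pics/s30.png

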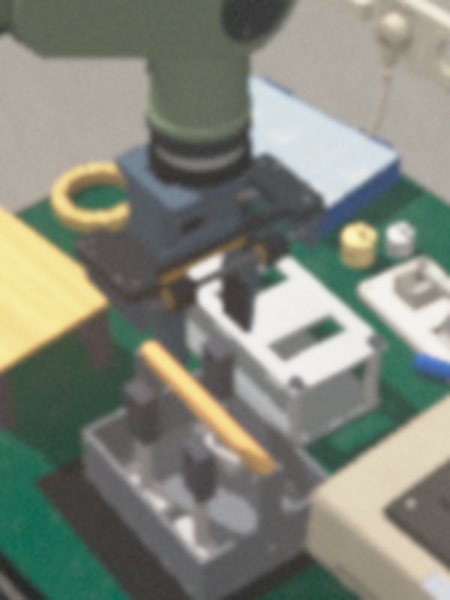

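```bash
python3 -m handwheel '[[0.6,[0.8,4,0],[0,-0.2,0]],[0.6,[0,8,0],[0,0,0]],[0.6,[0,10,0],[0,0,0]],[0.6,[0,10,0],[0,0,0]],[0.6,[0,10,0],[0,0,0]],[0.6,[0,8,0],[0,0,0]],[0.6,[0,4,0],[0,0,0]],[0.6,[0,0,0],[0,0,0]],[0.6,[0,0,0],[0,0,0]],[0.6,[0,0,0],[0,0,0]]]'; python3 - <<'E'
from h import *
st(); snap("scene","s31",(220,160,310,260),6)
E
```

```text
time_s: 57.47
ee_pos: [472.6, 18.3, 150.9]
ee_rot: [-89.9, -0.0, -94.0]
force: [-0.7, 0.1, -1.0]
gripper_width: 54.5
t 57.47 pos [472.6  18.3 150.9] rot [-89.9  -0.  -94. ] q [  0.8  12.2 108.1  -0.   59.6   4.8] F [-0.7  0.1 -1. ] w 54.5
```

View pics/s31.png

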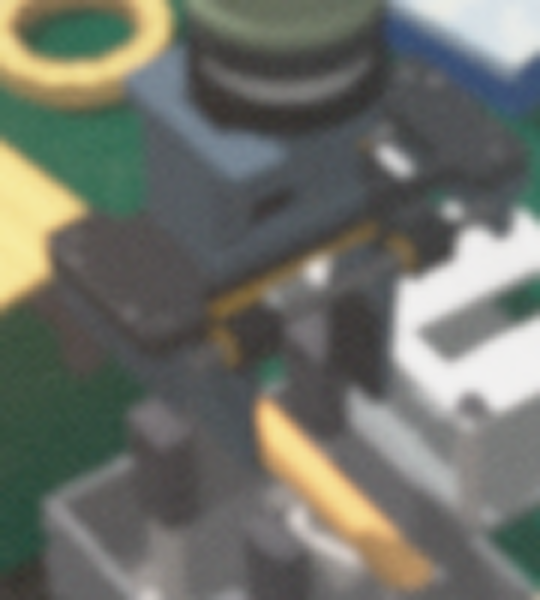

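```bash
python3 -m handwheel '[[0.6,[0,3,0],[0,0,0]],[0.6,[0,6,0],[0,0,0]],[0.6,[0,8,0],[0,0,0]],[0.6,[0,8,0],[0,0,0]],[0.6,[0,8,0],[0,0,0]],[0.6,[0,8,0],[0,0,0]],[0.6,[0,5,0],[0,0,0]],[0.6,[0,3,0],[0,0,0]],[0.6,[0,1,0],[0,0,0]],[0.4,[0,0,0],[0,0,0]]]' 30; python3 -m handwheel '[[0.3,[0,0,0],[0,0,0]],[0.2,[0,0,0],[0,0,0]],[0.1,[0,0,0],[0,0,0]],[0,[0,0,0],[0,0,0]],[0,[0,0,0],[0,0,0]],[0,[0,0,0],[0,0,0]],[0,[0,0,0],[0,0,0]],[0,[0,0,0],[0,0,0]],[0,[0,0,0],[0,0,0]],[0,[0,0,0],[0,0,0]]]' 30; python3 - <<'E'
from h import *
st(); snap("scene","s32",(200,100,350,300),3)
E
```

```text
time_s: 58.35
ee_pos: [472.1, 18.3, 100.3]
ee_rot: [-90.0, -0.0, -94.0]
force: [-0.7, -0.8, -0.8]
gripper_width: 50.6
time_s: 59.18
ee_pos: [472.8, 18.3, 100.7]
ee_rot: [-89.9, -0.0, -94.0]
force: [3.2, -0.3, -0.5]
gripper_width: 13.8
t 59.18 pos [472.8  18.3 100.7] rot [-89.9  -0.  -94. ] q [  0.8  15.4 112.2  -0.   52.3   4.9] F [ 3.2 -0.3 -0.5] w 13.8
```

View pics/s32.png

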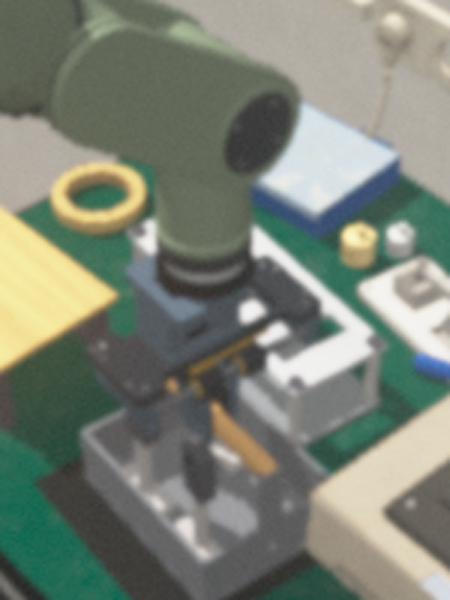

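```bash
python3 -m handwheel '[[0,[0,0,0],[0,0,0]],[0,[0,0,0],[0,0,0]],[0,[0,-1,0],[0,0,0]],[0,[0,-1.5,0],[0,0,0]],[0,[0,-2,0],[0,0,0]],[0,[0,-2,0],[0,0,0]],[0,[0,-2,0],[0,0,0]],[0,[0,-1,0],[0,0,0]],[0,[0,0,0],[0,0,0]],[0,[0,0,0],[0,0,0]]]' 60; python3 - <<'E'
from h import *
st(); snap("scene","s33",(200,140,350,300),4)
E
```

```text
time_s: 60.07
ee_pos: [472.1, 18.3, 110.0]
ee_rot: [-90.0, -0.0, -94.0]
force: [-0.1, 0.3, -6.9]
gripper_width: 13.9
t 60.07 pos [472.1  18.3 110. ] rot [-90.  -0. -94.] q [  0.8  14.8 111.5  -0.   53.8   4.8] F [-0.1  0.3 -6.9] w 13.9
```

View pics/s33.png

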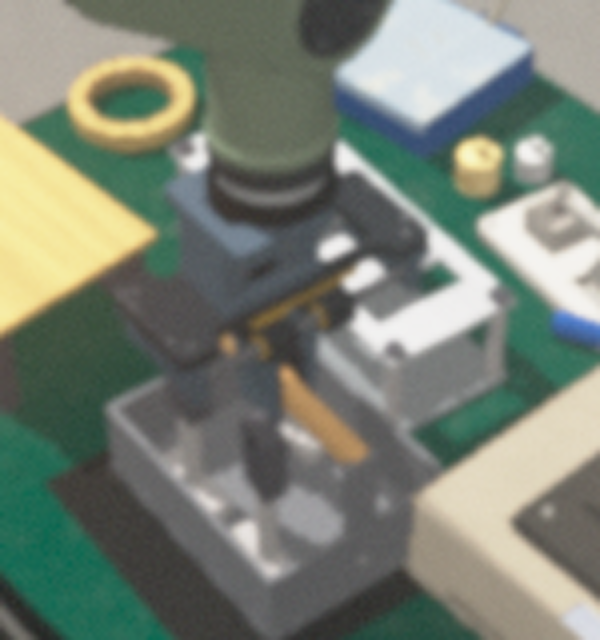

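```bash
python3 -m handwheel '[[0,[0,-2,-1],[0,0,0]],[0,[-1,-4,-2],[0,0,0]],[0,[-2,-6,-2.5],[0,0,0]],[0,[-3,-7,-3],[0,0,0]],[0,[-4,-7,-3],[0,0,0]],[0,[-4,-7,-3],[0,0,0]],[0,[-4,-7,-2.5],[0,0,0]],[0,[-4,-7,-2],[0,0,0]],[0,[-4,-7,-1],[0,0,0]],[0,[-4,-7,0],[0,0,0]]]' 60; python3 -m handwheel '[[0,[-4,-7,0],[0,0,0]],[0,[-4,-7,0],[0,0,0]],[0,[-4,-7,0],[0,0,0]],[0,[-4,-7,0],[0,0,0]],[0,[-4,-7,0],[0,0,0]],[0,[-4,-5,0],[0,0,0]],[0,[-3,-4,0],[0,0,0]],[0,[-2,-2,0],[0,0,0]],[0,[-1,-1,0],[0,0,0]],[0,[0,0,0],[0,0,0]]]'; python3 - <<'E'
from h import *
st(); snap("scene","s34",(170,80,330,260),3.5)
E
```

```text
time_s: 60.95
ee_pos: [454.0, 50.2, 171.8]
ee_rot: [-90.0, -0.0, -94.0]
force: [0.2, 0.8, -8.3]
gripper_width: 13.8
time_s: 61.78
ee_pos: [456.4, 79.7, 218.0]
ee_rot: [-90.0, -0.0, -94.0]
force: [-0.8, 0.2, -7.9]
gripper_width: 13.6
t 61.78 pos [456.4  79.7 218. ] rot [-90.  -0. -94.] q [  8.5   8.  102.9  -0.   69.1  12.5] F [-0.8  0.2 -7.9] w 13.6
```

View pics/s34.png

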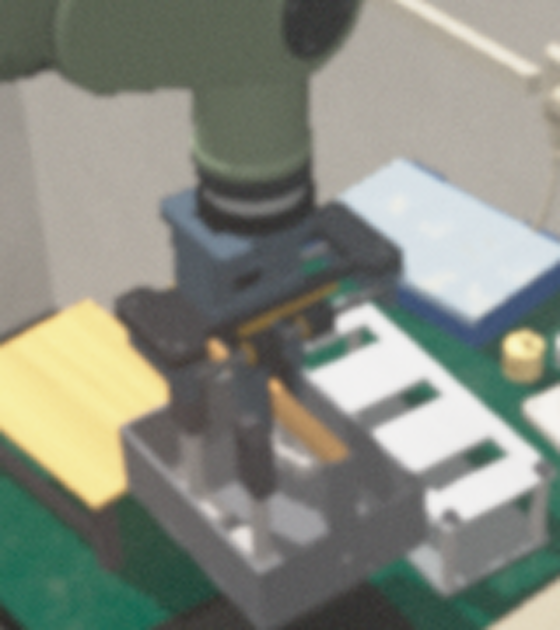

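```bash
python3 plan.py 447.7 301 212 -87 20
```

```text
from [456.3  79.5 217.8] yaw -94.0 to [447.7 301.  212. ] -87.0
20 rows shift [-11.1   0.3  -0.6] turn [ 0.  -0.3  0. ] total in tool axes [-220.3    5.7  -24. ] turn [ 0. -7.  0.]
```

```bash
python3 -m handwheel '[[0,[-3,0,-0.2],[0,0,0]],[0,[-6,0,-0.5],[0,-0.2,0]],[0,[-9,0,-0.6],[0,-0.4,0]],[0,[-12,0,-0.7],[0,-0.4,0]],[0,[-14,0,-0.8],[0,-0.4,0]],[0,[-14,0,-0.8],[0,-0.4,0]],[0,[-14,0,-0.8],[0,-0.4,0]],[0,[-14,0,-0.8],[0,-0.4,0]],[0,[-14,0,-0.8],[0,-0.4,0]],[0,[-14,0,-0.8],[0,-0.4,0]]]' 60; python3 -m handwheel '[[0,[-14,0,-0.7],[0,-0.4,0]],[0,[-14,0,-0.7],[0,-0.4,0]],[0,[-14,0,-0.7],[0,-0.4,0]],[0,[-14,0,-0.7],[0,-0.4,0]],[0,[-14,0,-0.7],[0,-0.4,0]],[0,[-12,0,-0.7],[0,-0.4,0]],[0,[-9,0,-0.5],[0,-0.4,0]],[0,[-7,0,-0.4],[0,-0.4,0]],[0,[-4,0,-0.2],[0,-0.4,0]],[0,[-2,0,0],[0,-0.2,0]]]'; python3 plan.py 447.7 301 205 -87 1; python3 - <<'E'
from h import *
st(); snap("scene","s35",(120,60,280,240),3.5)
E
```

```text
time_s: 62.67
ee_pos: [454.2, 195.3, 217.8]
ee_rot: [-90.0, 0.0, -90.6]
force: [0.1, -0.4, -7.9]
gripper_width: 13.6
time_s: 63.5
ee_pos: [447.7, 298.1, 217.9]
ee_rot: [-90.0, -0.0, -86.8]
force: [0.5, -0.7, -7.7]
gripper_width: 13.5
from [447.7 298.1 217.9] yaw -86.76 to [447.7 301.  205. ] -87.0
1 rows shift [-2.9 12.9  0.1] turn [0.  0.2 0. ] total in tool axes [-2.9 12.9  0.1] turn [0.  0.2 0. ]
t 63.5 pos [447.7 298.1 217.9] rot [-90.   -0.  -86.8] q [32.4 14.8 94.1 -0.  71.1 29.2] F [ 0.5 -0.7 -7.7] w 13.5
```

View pics/s35.png

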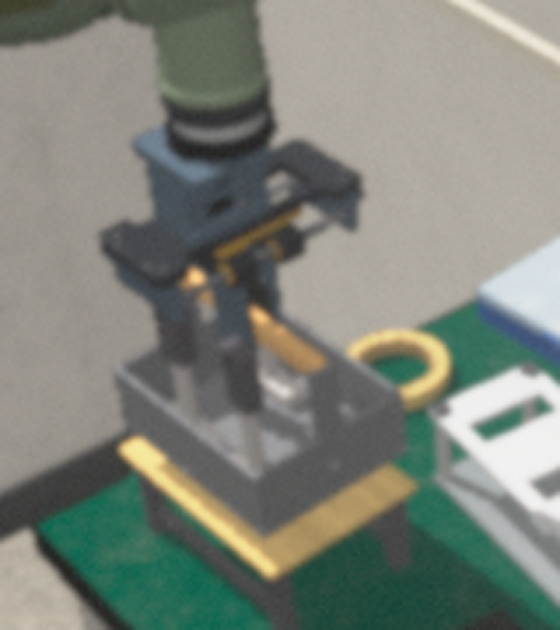

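```bash
python3 -m handwheel '[[0,[-1,1,0],[0,0,0]],[0,[-1,2,0],[0,0,0]],[0,[-1,3,0],[0,0,0]],[0,[0,4,0],[0,0,0]],[0,[0,4,0],[0,0,0]],[0,[0,4,0],[0,0,0]],[0,[0,3,0],[0,0,0]],[0,[0,2,0],[0,0,0]],[0,[0,1.5,0],[0,0,0]],[0,[0,1,0],[0,0,0]]]' 60; python3 -m handwheel '[[0,[0,0.7,0],[0,0,0]],[0,[0,0.6,0],[0,0,0]],[0,[0,0.5,0],[0,0,0]],[0,[0,0.5,0],[0,0,0]],[0,[0,0.4,0],[0,0,0]],[0,[0,0.4,0],[0,0,0]],[0,[0,0.3,0],[0,0,0]],[0,[0,0.3,0],[0,0,0]],[0,[0,0,0],[0,0,0]],[0,[0,0,0],[0,0,0]]]'
```

```text
time_s: 64.38
ee_pos: [447.7, 300.6, 192.3]
ee_rot: [-90.0, -0.0, -86.8]
force: [1.1, 0.8, -8.1]
gripper_width: 13.9
time_s: 65.22
ee_pos: [447.7, 300.7, 188.8]
ee_rot: [-90.0, -0.0, -86.8]
force: [-0.2, -0.2, -6.8]
gripper_width: 13.7
```

```bash
python3 -m handwheel '[[0,[0,0.4,0],[0,0,0]],[0,[0,0.4,0],[0,0,0]],[0,[0,0.4,0],[0,0,0]],[0,[0,0.3,0],[0,0,0]],[0,[0,0,0],[0,0,0]],[0,[0,0,0],[0,0,0]],[0,[0,0,0],[0,0,0]],[0,[0,0,0],[0,0,0]],[0,[0,0,0],[0,0,0]],[0,[0,0,0],[0,0,0]]]' 60
```

```text
time_s: 66.05
ee_pos: [447.8, 300.6, 187.7]
ee_rot: [-90.0, -0.0, -86.8]
force: [-1.1, -1.9, -2.0]
gripper_width: 13.5
```

```bash
python3 -m handwheel '[[0,[0,0.4,0],[0,0,0]],[0,[0,0.3,0],[0,0,0]],[0,[0,0,0],[0,0,0]],[0,[0,0,0],[0,0,0]],[0.2,[0,0,0],[0,0,0]],[0.3,[0,0,0],[0,0,0]],[0.4,[0,0,0],[0,0,0]],[0.5,[0,0,0],[0,0,0]],[0.5,[0,0,0],[0,0,0]],[0.5,[0,0,0],[0,0,0]]]' 30; python3 - <<'E'
from h import *
st(); snap("scene","s36",(120,60,280,240),3.5)
E
```

```text
time_s: 66.88
ee_pos: [447.8, 300.8, 186.5]
ee_rot: [-90.0, 0.0, -86.8]
force: [-0.3, -0.1, 0.3]
gripper_width: 45.3
t 66.88 pos [447.8 300.8 186.5] rot [-90.    0.  -86.8] q [32.7 16.2 96.8  0.  67.  29.5] F [-0.3 -0.1  0.3] w 45.3
```

View pics/s36.png

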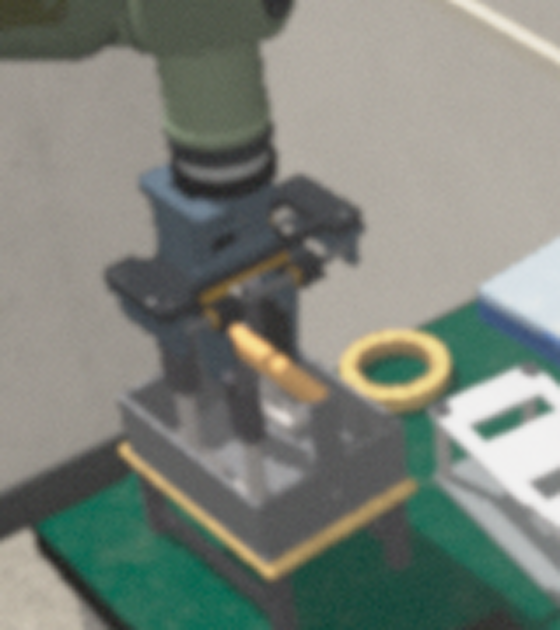

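Set down and released, flush on the board. I'll rise straight up, then move clear.

```bash
python3 -m handwheel '[[0.5,[0,-3,0],[0,0,0]],[0.5,[0,-6,0],[0,0,0]],[0.5,[0,-8,0],[0,0,0]],[0.5,[0,-10,0],[0,0,0]],[0.5,[0,-12,0],[0,0,0]],[0.5,[0,-14,0],[0,0,0]],[0.5,[0,-15,0],[0,0,0]],[0.5,[0,-15,0],[0,0,0]],[0.5,[0,-10,0],[0,0,0]],[0.5,[0,-5,0],[0,0,0]]]'; python3 -m handwheel '[[0.5,[10,0,0],[0,0,0]],[0.5,[20,0,0],[0,0,0]],[0.5,[30,0,0],[0,0,0]],[0.5,[30,0,0],[0,0,0]],[0.5,[30,0,0],[0,0,0]],[0.5,[30,0,0],[0,0,0]],[0.5,[30,0,0],[0,0,0]],[0.5,[30,0,0],[0,0,0]],[0.5,[20,0,0],[0,0,0]],[0.5,[0,0,0],[0,0,0]]]'; python3 - <<'E'
from h import *
st(); snap("scene","s37",(120,80,280,260),3.5);snap("top","t37",(155,95,345,305),2.8)
E
```

```text
time_s: 67.77
ee_pos: [448.4, 301.1, 287.1]
ee_rot: [-89.8, 0.1, -86.8]
force: [-0.2, -0.2, 0.7]
gripper_width: 45.8
time_s: 68.6
ee_pos: [459.7, 67.3, 283.9]
ee_rot: [-90.1, -0.1, -87.1]
force: [-0.1, 0.4, 0.0]
gripper_width: 45.9
t 68.6 pos [459.7  67.3 283.9] rot [-90.1  -0.1 -87.1] q [ 7.   6.  95.7 -0.1 78.4  4.1] F [-0.1  0.4  0. ] w 45.9
```

View pics/s37.png

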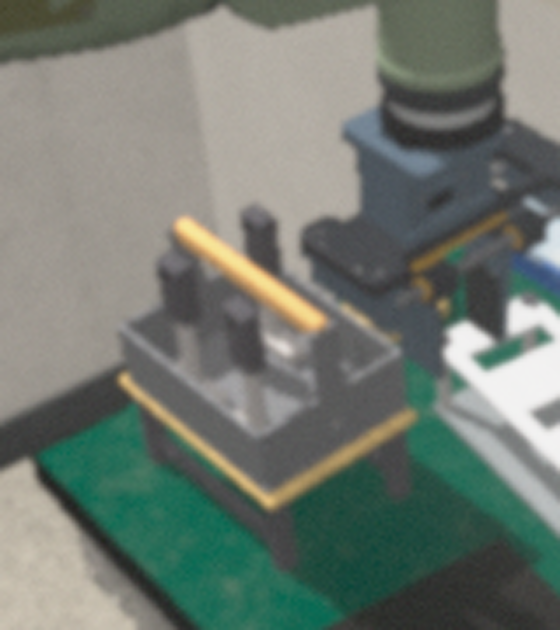

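View pics/t37.png

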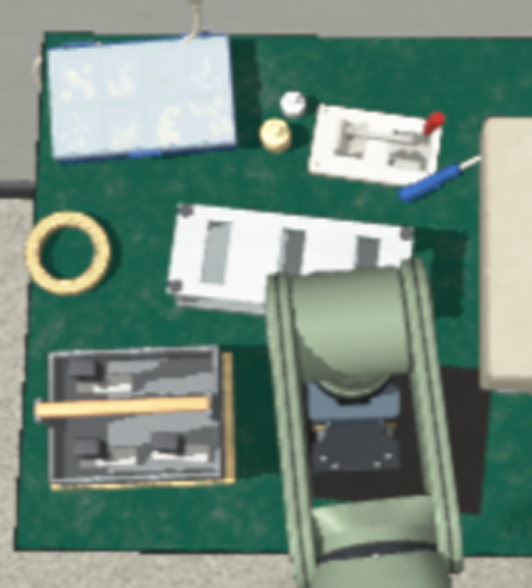

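```bash
python3 - <<'E'
from caddy import *
fit([(49,352),(219,346),(221,478),(50,484)],[(36,402),(210,397),(210,411),(36,417)],90)
st(); print(env.job_done())
E
```

```text
rim centre [446.9 300.9] len 180.47580023734105 yaw 2.8154029074002453 in mat -24.364561287419015 275.53669463770865
handle centre [446.9 301.7] len 175.7496867537627 yaw 2.6108617506784197 in mat -24.396118991381453 276.34626904561134
t 68.7 pos [459.9  70.3 284.1] rot [-90.1   0.  -86.9] q [ 7.3  6.  95.6  0.  78.4  4.2] F [0.  0.9 0.1] w 45.6
the job is handed in; nothing more can be done
None
```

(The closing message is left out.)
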